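# Load two blanks into a spring-loaded feed magazine

## Task

Load the two long flat aluminium blanks, one at a time, into the spring-loaded magazine: press each one down on the follower (the second on top of the first), slide it in under the retaining lips until it is fully home against the end stop, and let go so that the spring holds it up against the lips. Feel for the stop and push gently, never harder than about 20 N, for the magazine is easily bent. Leave everything else on the bench where it is.

Things in the scene. Friction and masses are not known exactly. Their poses are not given: they have to be found in the camera images.
- blank_a: One of the two blanks: a plain flat aluminium bar, 110 x 36 x 12 mm, 128 g (varies by about a quarter), lying flat on the bench (upper face 12 mm up). Both ends and both faces are alike, and the two blanks are alike. Origin at the centre of the underside, x along the 110 mm length, y across the 36 mm width, z up.
- blank_b: One of the two blanks: a plain flat aluminium bar, 110 x 36 x 12 mm, 128 g (varies by about a quarter), lying flat on the bench (upper face 12 mm up). Both ends and both faces are alike, and the two blanks are alike. Origin at the centre of the underside, x along the 110 mm length, y across the 36 mm width, z up.
- blank_a_mid (a point): Centre of blank_a (6 mm above its underside).
- blank_b_mid (a point): Centre of blank_b (6 mm above its underside).
- magazine: The feed magazine, bolted down: a grey channel on a 160 x 100 mm base plate, its mouth facing its own -x (roughly to the robot). Origin on the bench, mid-plane, under the front edge of the channel walls; x points in, y across, z up. Walls x = 0 to 85 mm, up to z = 85 mm, inner width 38.6 mm (1.3 mm play beside a blank on each side), outer 51 mm, flared outwards in front to x = -15 mm, |y| = 29 mm.
- lip (a point): On the magazine, mid-plane, over the front edge of the walls, at the height of the retaining lips' underside (80 mm up); axes as the magazine's. The two lips overhang the channel's sides (|y| = 12 mm to the wall, 5 mm thick) from x = 8 mm inwards, an open slot between them. In front of x = 8 mm they curl up to a lead-in (underside 5.7 mm higher at x = -5 mm; top 90 mm up).
- mouth (a point): Fixed point on the magazine at x = -20 mm, z = 80 mm: middle of the part of the follower that sticks out. The follower is a black plate, x = -40 to 40 mm, 26 mm wide, always level; unloaded its top is at z = 80 mm, level with the lips' underside. A damped spring holds it up: about 4 N at the top, 3 N more at the bottom, 29 mm down, where it is hard. Each loaded blank takes 12 mm, so two leave 5 mm.
- back (a point): Fixed point on the magazine at x = 53 mm, z = 80 mm: middle of the range in which the end stop may stand. The stop, a rigid upright steel plate 20 mm wide, meets the blanks' leading ends; its face has been set between x = 42 and 64 mm, differently each time. Where is not measured: feel for it. A blank fully home sticks out of the mouth by 46 to 68 mm; sliding, it drags with a few newtons.
- square_plate: Bystander: a square aluminium plate, 62 x 62 x 12 mm, lying flat. Not to be loaded. Origin at the centre of the underside.
- thick_bar: Bystander: an aluminium bar 100 x 24 x 24 mm, narrower and thicker than the blanks. Not to be loaded. Origin at the centre of the underside.
- wrench: Bystander: a steel wrench about 170 mm long, lying on the bench.
- collar: Bystander: a dark steel ring, 44 mm across and 18 mm high, lying on the bench.
- oil: Bystander: a grey bottle, 68 mm across and 170 mm high. Origin at the centre of the underside.
- jar: Bystander: an amber glass jar with steel lid, 70 mm across and 85 mm high. Origin at the centre of the underside.
Things that resemble listed ones, but are neither listed nor needed, are in the scene too. What is shaped like the blank_b but pink or red is not meant.

How it is judged:
By the outcome, as a careful person would: the job done as asked, in the order asked, and still so for the second after the job is handed in, with the robot touching nothing.
It also fails if it takes over 62 s, if anything falls off the work surface, if the arm or the gripper's body presses on something with over 40 N, if the wrist force passes 120 N, or if a joint passes its speed limit or range.

## Robot

A 6-joint arm with a two-finger parallel gripper is mounted at the origin on the work surface. World frame = base frame: x ahead of the robot, y to its left, z up, the work surface at z = 0. Lengths are in m, angles in rad, forces in N, time in s.
With the tool pointing down it reaches from about 0.25 to 0.8 m from the base axis. Payload 3.9 kg.
Tool frame: the origin (TCP) lies midway between the tips of the shut fingers; the grasp point (between the pads) lies 19 mm behind it; z points along the fingers, y is the direction in which the jaws open and shut (so a half turn about z gives the same grasp; the last joint's range is limited). The gripper opens to 85 mm and grips with 20 to 120 N. Pads are 22 mm wide; open, the fingers measure 114 mm over their backs; the gripper's body (76 mm by 85 mm) begins 54 mm behind the grasp point. The pads swing forward as they close: fully open they stand 13 mm farther back than shut.
Start: joints at [-1.181, 0.26, -0.138, 1.173, 0, 1.571], TCP at [0.199, -0.486, 0.231] pointing down, gripper open.
Joint ranges: [-2.78, 2.78], [-0.83, 1.72], [-1.28, 1.37], [-1.9, 2.12], [-1.57, 1.48], [-3.14, 3.14]. Speed limits (rad/s): [2.57, 2.57, 3.14, 3.14, 3.14, 3.14].

## Interface

Orientations are given as a rotation vector (axis times angle).
In Python, from plant import robot gives the robot as it stands. The module is installed in compiled form; this text tells all that it offers.
- The arm moves only by the tool carry_out, never from a script. Its arguments are lists of equal length, an entry for each row: "delta_pos": the shift along the tool's x, y, z scaled (see below), a list of three; "spin": the turn about the tool's z scaled (see below). In form: {"delta_pos": [[tx, ty, tz], ...], "spin": [spin, ...]}. A call has 1 to 10 rows; each row is the pose to reach, as a shift and turn from the pose commanded when the call began, along the tool's axes at that moment, turning the shorter way round; what a row does not reach only later rows make up. The controller multiplies each number of a shift by 800 mm and each number of a turn by 180 degrees. A row lasts 1/12 s, in which the tool goes at most 41.7 mm and 7.16 degrees, less where a joint would pass 70% of its speed; a pose out of reach is approached as far as the arm can. A call with a number of a shift or a turn outside -1 to 1 is refused whole. A call with a gripper value outside its range is refused whole. "fingers" is the opening, from -1 (shut) to 1 (fully open), set as the call begins (left out, the last holds). The fingers move at their own pace and stop on an object; the grip force is fixed at half the most. Time passes only in rows, so rows that repeat a pose let the fingers close. It gives the time, the measured TCP pose, the force and the opening at its end, in the units of the state.
- robot.sense(): the state, without advancing time (a new reading comes with each control period).
- robot.read_camera(name): name is "scene" or "top" or "wrist"; returns (picture, depth): 384x512x3 uint8, red, green, blue; 384x512 float32, m along the optical axis (not along the pixel's ray), 0 where there is no reading.
- robot.camera_info(name): a dict with "fx", "fy", "cx", "cy" (pixels), "D" ([k1, k2, p1, p2, k3] as OpenCV has them; the pictures are not rectified), "world_to_cam" (4x4, takes a point from world to camera coordinates); the wrist camera has in their place "hand_eye" (4x4, takes a point from camera to tool coordinates, whose origin is the TCP and whose axes are the flange's). Camera axes: x right, y up, looking along -z (the intrinsics and any distortion apply to the point x, -y, -z); pixel columns grow to the right and rows downward; lengths in m; the calibration is good to about 2 mm. A picture is of the moment at which its call begins: read the wrist's pose just before it. camera_info takes no time and is no camera call.
- robot.sign_off(): hands the job in, once; it reports no verdict.
The state is a dict: "time_s": time; "q": joint angles; "joint_vel": joint speeds; "tau": joint torques, N m; "eef_pos": TCP position; "eef_rot": TCP orientation; "force": force on the tool from outside, world axes, zero at the start; "torque": the same for the moment, N m; "width": opening from 0.0 (shut) to 1.0 (fully open).
Only numpy, scipy, OpenCV 4.12 (cv2) and the standard library are available. Lean on these libraries where they do the work, as an engineer would, in place of code of your own. Each camera call takes 0.05 s, during which the arm holds its last target.

## Working session

There is one attempt and no reset: what is moved stays moved. The work goes in short steps, Python scripts to look and compute and a tool call to move; the robot and the scene stay as the last step left them, time stands still between calls to the robot, and variables do not carry over. Pictures are saved under pics/ and viewed, and the job is handed in when it is done.

Besides the shell and the picture viewer there is one more tool, called as name(argument=value, ...) on one line, values as JSON. carry_out: Moves the arm, as the interface text tells. Its arguments: {"type":"object","properties":{"delta_pos":{"type":"array","items":{"type":"array","items":{"type":"number","minimum":-1,"maximum":1}}},"spin":{"type":"array","items":{"type":"number","minimum":-1,"maximum":1}},"fingers":{"type":"number"}},"required":["delta_pos","spin"]}

```bash
mkdir -p pics; ls
python3 - <<'E'
from plant import robot
import cv2,numpy as np
print(robot.sense())
for n in("scene","top"):
    p,d=robot.read_camera(n); cv2.imwrite(f"pics/{n}0.png",p[:,:,::-1]); np.save(f"pics/{n}0.npy",d); np.save(f"pics/{n}0rgb.npy",p)
for n in("scene","top","wrist"): print(n,robot.camera_info(n))
E
```

```text
pics
{'time_s': 0.0, 'q': array([-1.18100186e+00,  2.60655341e-01, -1.39392688e-01,  1.17266305e+00,
        2.66642514e-05,  1.57082688e+00]), 'joint_vel': array([ 0.00015269,  0.00042041, -0.00038986,  0.00018657,  0.00050374,
        0.00094101]), 'tau': array([ 1.24612783e-03, -4.05675566e+01,  2.53923512e+01,  1.86510530e-02,
        2.31314147e-05, -1.39031459e-05]), 'eef_pos': array([ 0.19924975, -0.48498881,  0.23047098]), 'eef_rot': array([-3.08027595e+00, -6.08006871e-01,  5.41113745e-04]), 'force': array([0.65734748, 0.46001491, 0.40062157]), 'torque': array([-0.02340813, -0.01216266, -0.0166532 ]), 'width': 1.0002588049157044}
scene {'fx': 367.07690594375083, 'fy': 367.07690594375083, 'cx': 251.3702565042348, 'cy': 187.56562042051723, 'D': array([-0.03118323,  0.        ,  0.        ,  0.        ,  0.        ]), 'world_to_cam': array([[ 0.33017348,  0.9438105 , -0.01439482, -0.24207167],
       [-0.77819199,  0.28080287,  0.56175348,  0.39311735],
       [ 0.53423094, -0.17427417,  0.82717944, -1.13300628],
       [ 0.        ,  0.        ,  0.        ,  1.        ]])}
to
[... 281 characters left out ...]
1998827,  0.08161427, -0.58395143],
       [-0.08105329, -0.0274301 ,  0.99633225, -0.94704524],
       [ 0.        ,  0.        ,  0.        ,  1.        ]])}
wrist {'fx': 270.64347167639806, 'fy': 270.64347167639806, 'cx': 250.59447730500082, 'cy': 191.14255766181, 'D': array([-0.02519591,  0.        ,  0.        ,  0.        ,  0.        ]), 'hand_eye': array([[ 4.21700416e-04,  9.46115989e-01,  3.23827666e-01,
         8.52728542e-02],
       [ 9.99999900e-01, -3.50262411e-04, -2.78887554e-04,
        -1.63065379e-03],
       [-1.50435315e-04,  3.23827751e-01, -9.46116042e-01,
        -1.41576478e-01],
       [ 0.00000000e+00,  0.00000000e+00,  0.00000000e+00,
         1.00000000e+00]])}
```

View pics/top0.png

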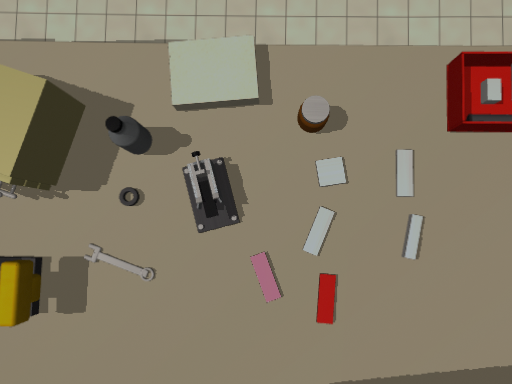

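View pics/scene0.png

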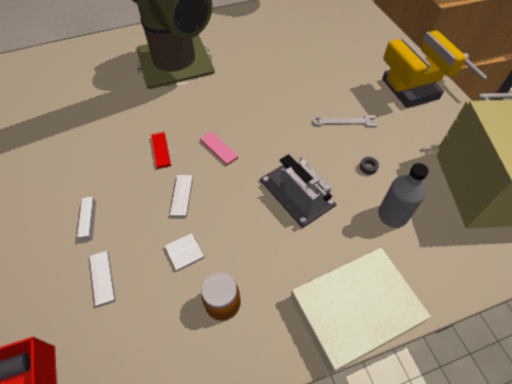

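Top view: bar-like things are pale bars at (319,231), (405,173) and (413,237), pink at (266,277), red at (327,298). The square plate is at (331,172), and the magazine is near (210,193) with its mouth towards the lower part of the picture. I'll measure the three pale bars.

```bash
cat > h.py <<'E'
import numpy as np,cv2
from plant import robot
def K(c): return np.array([[c["fx"],0,c["cx"]],[0,c["fy"],c["cy"]],[0,0,1.]])
def cam(name,pose=None):
    c=robot.camera_info(name)
    if name!="wrist": return c,np.linalg.inv(c["world_to_cam"])
    T=np.eye(4);T[:3,:3]=cv2.Rodrigues(np.array(pose[1]))[0];T[:3,3]=pose[0]
    return c,T@c["hand_eye"]
def ray(name,uv,pose=None):
    c,M=cam(name,pose)
    u=cv2.undistortPoints(np.array(uv,float).reshape(-1,1,2),K(c),c["D"]).reshape(-1,2)
    d=np.c_[u[:,0],-u[:,1],-np.ones(len(u))]
    return M[:3,3],d@M[:3,:3].T
def plane(name,uv,z,pose=None):
    o,d=ray(name,uv,pose); return o+d*((z-o[2])/d[:,2])[:,None]
def bydepth(name,uv,dep,pose=None):
    c,M=cam(name,pose); o,d=ray(name,uv,pose); return o+d*np.array(dep).reshape(-1,1)
def proj(name,P,pose=None):
    c,M=cam(name,pose); W=np.linalg.inv(M); p=np.atleast_2d(P)@W[:3,:3].T+W[:3,3]
    p=p*[1,-1,-1]
    return cv2.projectPoints(p.reshape(-1,1,3),np.zeros(3),np.zeros(3),K(c),c["D"])[0].reshape(-1,2)
E
python3 - <<'E'
from h import *
p=np.load("pics/top0rgb.npy");d=np.load("pics/top0.npy")
hsv=cv2.cvtColor(p,cv2.COLOR_RGB2HSV)
m=((hsv[:,:,1]<45)&(hsv[:,:,2]>140)).astype(np.uint8)
cs,_=cv2.findContours(m,cv2.RETR_EXTERNAL,cv2.CHAIN_APPROX_NONE)
for c in cs:
    r=cv2.minAreaRect(c)
    if not 150<cv2.contourArea(c)<2500: continue
    b=cv2.boxPoints(r); u,v=map(int,r[0]); 
    z=bydepth("top",[r[0]],[d[v,u]])[0]
    B=plane("top",b,z[2]); e=[np.linalg.norm(B[i]-B[i-1])*1000 for i in(1,2)]
    l=B[1]-B[0] if e[0]>e[1] else B[2]-B[1]
    print(np.round(r[0]),"pt",z.round(4),"ctr",B.mean(0).round(4),np.round(e,1),"yaw",np.degrees(np.arctan2(l[1],l[0])).round(1))
I=cv2.resize(p[140:250,170:450],None,fx=2.8,fy=2.8,interpolation=cv2.INTER_CUBIC)
cv2.imwrite("pics/crop1.png",I[:,:,::-1])
s=np.load("pics/scene0rgb.npy");cv2.imwrite("pics/crop2.png",cv2.resize(s[145:230,250:345],None,fx=6,fy=6,interpolation=cv2.INTER_CUBIC)[:,:,::-1])
E
```

```text
[118. 263.] pt [0.4155 0.3735 0.0071] ctr [0.4157 0.3737 0.0071] [ 33.2 158.1] yaw -110.1
[413. 237.] pt [ 0.4923 -0.3027  0.0258] ctr [ 0.4925 -0.3027  0.0258] [100.8  23.2] yaw -10.5
[318. 231.] pt [ 0.5003 -0.0903  0.0132] ctr [ 0.5005 -0.0903  0.0132] [110.2  34.9] yaw -21.1
[330. 171.] pt [ 0.6405 -0.1181  0.0102] ctr [ 0.6406 -0.118   0.0102] [61.1 61.4] yaw -170.3
[196. 177.] pt [0.6125 0.1834 0.0853] ctr [0.6126 0.1835 0.0853] [37.9 84.2] yaw -155.7
[404. 172.] pt [ 0.6409 -0.2881  0.0128] ctr [ 0.6411 -0.2881  0.0128] [ 34.4 107.3] yaw 179.6
[315. 108.] pt [ 0.7664 -0.0719  0.0881] ctr [ 0.7664 -0.0719  0.0881] [56.6 55.4] yaw -89.3
[494.  89.] pt [ 0.8316 -0.4809  0.0344] ctr [ 0.8316 -0.4809  0.0344] [28.7 46.4] yaw 179.0
[507.  31.] pt [ 1.3446 -0.9523 -0.7456] ctr [ 1.3447 -0.9523 -0.7456] [ 32.3 111.1] yaw 179.1
[424.  32.] pt [ 1.348  -0.6162 -0.7571] ctr [ 1.3481 -0.616  -0.7571] [120.7 117.2] yaw -90.0
[392.  31.] pt [ 1.3464 -0.4849 -0.75  ] ctr [ 1.3465 -0.4847 -0.75  ] [121.1 112.8] yaw -89.9
[486.  31.] pt [ 1.3492 -0.8723 -0.7548] ctr [ 1.3493 -0.8721 -0.7548] [
[... 1492 characters left out ...]
1.4487  0.0323 -0.7538] [124.6  66.3] yaw -89.6
[241.   8.] pt [ 1.4432  0.1584 -0.7455] ctr [ 1.4432  0.1585 -0.7455] [120.1  66.1] yaw -89.5
[211.   7.] pt [ 1.4473  0.2882 -0.7515] ctr [ 1.4473  0.2882 -0.7515] [120.9  62. ] yaw -89.4
[166.   7.] pt [ 1.4386  0.4795 -0.7395] ctr [ 1.4385  0.4795 -0.7395] [249.5  61.7] yaw -89.3
[121.   6.] pt [ 1.4422  0.676  -0.7473] ctr [ 1.4422  0.676  -0.7473] [121.1  57.7] yaw -89.1
[92.  6.] pt [ 1.444   0.8067 -0.7546] ctr [ 1.444   0.8067 -0.7546] [126.  58.] yaw -89.0
[47.  6.] pt [ 1.4425  0.9996 -0.7542] ctr [ 1.4424  0.9995 -0.7542] [251.5  53.6] yaw -88.9
[8. 6.] pt [ 1.4408  1.1678 -0.7532] ctr [ 1.4408  1.1678 -0.7532] [69.2 49.1] yaw -88.8
```

View pics/crop1.png

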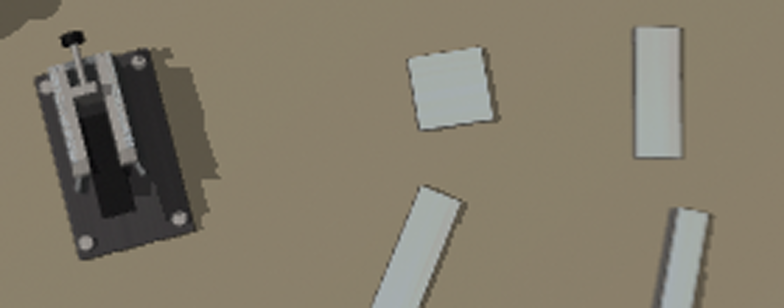

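View pics/crop2.png

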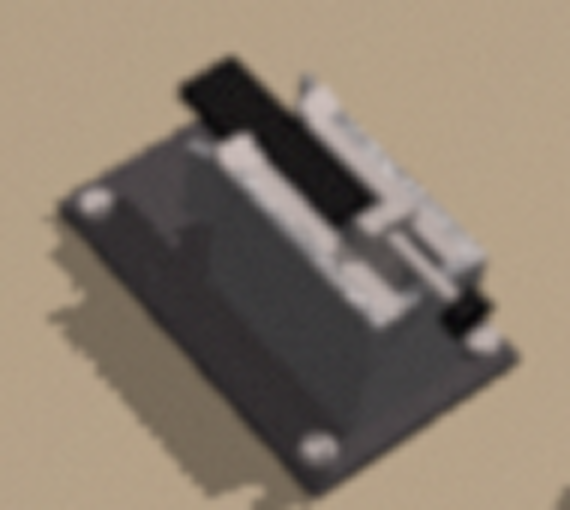

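Candidates: the pale bars at top pixels (318,231) and (404,172) measure about 110x35 with their upper face about 13 mm up, so they are the two blanks. The bar at (413,237) is 101x23 and 26 mm up, so it is thick_bar. (330,171) is the 61x61 square plate. The crop shows the same. Next is the magazine's pose, from its follower, base and walls.

Run:
```python
from h import *
p=np.load("pics/top0rgb.npy");d=np.load("pics/top0.npy")
I=cv2.resize(p[145:240,170:250],None,fx=6,fy=6,interpolation=cv2.INTER_CUBIC)
cv2.imwrite("pics/crop3.png",I[:,:,::-1])
# height map around
H=bydepth("top",[(u,v) for v in range(145,240) for u in range(170,250)],d[145:240,170:250].ravel()).reshape(95,80,3)
z=H[:,:,2]
for lo,hi in((.002,.03),(.072,.0825),(.0825,.10)):
    m=(z>lo)&(z<hi); P=H[m]; print(lo,hi,m.sum(),np.median(P,0).round(4))
    r=cv2.minAreaRect((P[:,:2]*1000).astype(np.float32)); print(r)
g=np.zeros(z.shape+(3,),np.uint8); g[...,0]=np.clip(z*2500,0,255); g[...,1]=g[...,2]=g[...,0]
cv2.imwrite("pics/hm.png",cv2.resize(g,None,fx=6,fy=6,interpolation=cv2.INTER_NEAREST))
s=robot.sense();print(cv2.Rodrigues(s["eef_rot"])[0].round(3))
```

```text
0.002 0.03 2384 [0.5665 0.1432 0.0092]
((587.4003295898438, 166.13717651367188), (223.57379150390625, 189.18368530273438), 1.2928364276885986)
0.072 0.0825 473 [0.567  0.1584 0.0802]
((586.4530029296875, 162.5963134765625), (122.26455688476562, 54.216915130615234), 14.377703666687012)
0.0825 0.1 646 [0.612  0.1763 0.0856]
((598.5281372070312, 167.52426147460938), (140.5165252685547, 51.987098693847656), 14.835586547851562)
[[ 0.925  0.38  -0.001]
 [ 0.38  -0.925  0.002]
 [-0.    -0.002 -1.   ]]
```

View pics/crop3.png

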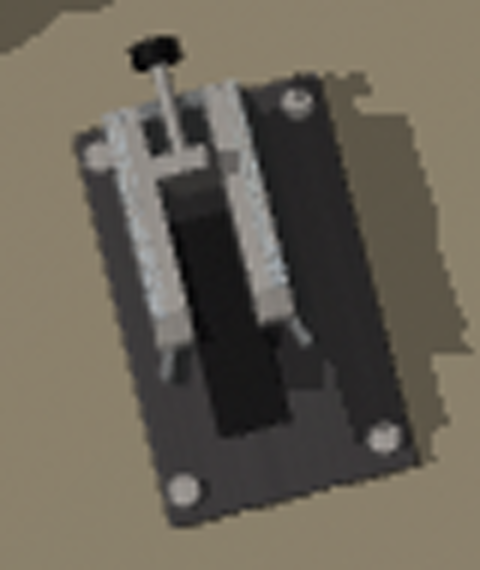

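View pics/hm.png

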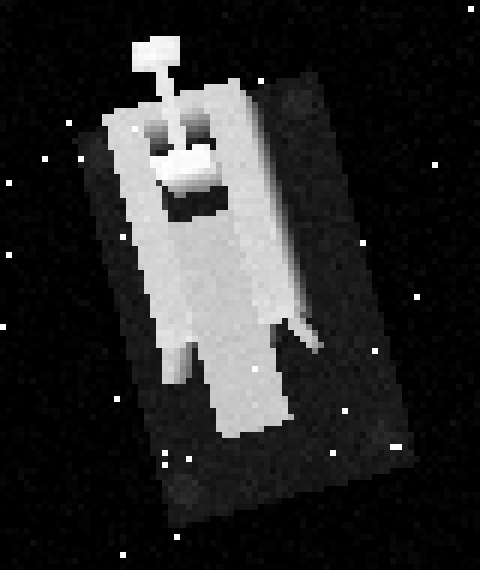

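```bash
cat >> h.py <<'E'
def mv(pos,yaw,cur=None):
    """print units for move from commanded pose cur=(pos,yaw_deg) or sensed"""
    if cur is None:
        s=robot.sense(); R=cv2.Rodrigues(s["eef_rot"])[0]; c=s["eef_pos"]; y=np.degrees(np.arctan2(R[1,0],R[0,0]))
    else: c,y=np.array(cur[0]),cur[1]
    a=np.radians(y); x=np.array([np.cos(a),np.sin(a),0]); yy=np.array([np.sin(a),-np.cos(a),0])
    D=np.array(pos)-c
    sp=-((yaw-y+180)%360-180)
    print("cur",np.round(c,4),round(y,2),"units",(np.array([D@x,D@yy,-D[2]])/0.8).round(4),"spin",round(sp/180,4),"dist",np.linalg.norm(D).round(3))
E
python3 - <<'E'
from h import *
mv([0.5005,-0.0903,0.10],-21.1)
L=lambda uv:np.array(uv,float)/6+[170,145]-[0.4,0.4]
f=plane("top",[L(q) for q in((222,438),(292,415),(170,215),(243,255))],0.080); print(f.round(4))
print("front mid",f[:2].mean(0), "w",np.linalg.norm(f[0]-f[1]))
y=lambda a:np.degrees(np.arctan2(a[1],a[0])); print(y(f[2]-f[0]),y(f[3]-f[1]),y(f[0]-f[1])-90)
b=plane("top",[L(q) for q in((175,528),(418,462),(78,135),(320,75))],0.008); print(b.round(4),y(b[2]-b[0]),y(b[3]-b[1]),y(b[0]-b[1])-90,y(b[2]-b[3])-90,np.linalg.norm(b[0]-b[1]),np.linalg.norm(b[2]-b[0]),b.mean(0))
w=plane("top",[L(q) for q in((160,350),(108,115),(294,310),(240,78))],0.085); print(w.round(4),y(w[1]-w[0]),y(w[3]-w[2]),np.linalg.norm(w[0]-w[2]))
E
```

```text
cur [ 0.1993 -0.485   0.2305] 22.34 units [ 0.5358 -0.3133  0.1632] spin 0.2413 dist 0.513
[[0.5239 0.1589 0.08  ]
 [0.5328 0.1338 0.08  ]
 [0.6047 0.1805 0.08  ]
 [0.5906 0.1534 0.08  ]]
front mid [0.52837011 0.14635455 0.08      ] w 0.026633153256395113
14.972325002293083 18.72816100963847 19.394272015432108
[[0.4902 0.1866 0.008 ]
 [0.5178 0.0925 0.008 ]
 [0.6436 0.2301 0.008 ]
 [0.6693 0.1351 0.008 ]] 15.836438111243048 15.701399343592849 16.390134661541097 15.121831332593544 0.0979955162695788 0.15953495803973491 [0.58022644 0.16107477 0.008     ]
[[0.5551 0.1816 0.085 ]
 [0.6403 0.2035 0.085 ]
 [0.5705 0.1336 0.085 ]
 [0.6548 0.1558 0.085 ]] 14.38639838073353 14.747580019902546 0.05045663040004293
```

carry_out(delta_pos=[[0.5358,-0.3133,0.1632],[0.5358,-0.3133,0.1632],[0.5358,-0.3133,0.1632],[0.5358,-0.3133,0.1632],[0.5358,-0.3133,0.1632],[0.5358,-0.3133,0.1632],[0.5358,-0.3133,0.1632],[0.5358,-0.3133,0.1632],[0.5358,-0.3133,0.1632],[0.5358,-0.3133,0.1632]], spin=[0.2413,0.2413,0.2413,0.2413,0.2413,0.2413,0.2413,0.2413,0.2413,0.2413], fingers=1)

```text
time_s: 0.93
eef_pos: [0.4301, -0.1829, 0.1311]
eef_rot: [3.088, -0.576, -0.001]
force: [-0.5, -0.6, -0.5]
width: 1.003
```

Run:
```python
from h import *
mv([0.5005,-0.0903,0.10],-21.1)
```

```text
cur [ 0.4301 -0.1829  0.1311] -21.11 units [ 0.0404 -0.1396  0.0388] spin -0.0001 dist 0.12
```

carry_out(delta_pos=[[0.0326,-0.1117,0.0306],[0.0326,-0.1117,0.0306],[0.0326,-0.1117,0.0306],[0.0326,-0.1117,0.0306],[0.0326,-0.1117,0.0306]], spin=[0,0,0,0,0])

```text
time_s: 1.35
eef_pos: [0.4742, -0.1456, 0.1069]
eef_rot: [-3.072, 0.491, -0.004]
force: [-0.8, 0.9, 0.3]
width: 0.997
```

Run:
```python
from h import *
s=robot.sense();p,d=robot.read_camera("wrist")
pose=(s["eef_pos"],s["eef_rot"])
cv2.imwrite("pics/w1.png",p[:,:,::-1])
hsv=cv2.cvtColor(p,cv2.COLOR_RGB2HSV)
m=((hsv[:,:,1]<40)&(hsv[:,:,2]>130)).astype(np.uint8)
cs,_=cv2.findContours(m,cv2.RETR_EXTERNAL,cv2.CHAIN_APPROX_NONE)
for c in cs:
    if cv2.contourArea(c)<1500: continue
    q=c.reshape(-1,2); q=plane("wrist",q,0.012,pose)[:,:2]*1000
    print(cv2.minAreaRect(q.astype(np.float32)),c.reshape(-1,2).min(0),c.reshape(-1,2).max(0))
mv([0.5005,-0.0903,0.10],-21.1)
```

```text
((501.3006286621094, -89.0167465209961), (36.98426055908203, 110.71560668945312), 68.99012756347656) [168 123] [209 238]
((490.6866760253906, -307.06341552734375), (25.974822998046875, 105.1994400024414), 79.39645385742188) [415  53] [454 182]
((637.0538330078125, -116.39108276367188), (57.19952392578125, 62.30207824707031), 9.551386833190918) [102   0] [207  69]
cur [ 0.4739 -0.146   0.1072] -18.21 units [ 0.0098 -0.0766  0.009 ] spin 0.0161 dist 0.062
```

View pics/w1.png

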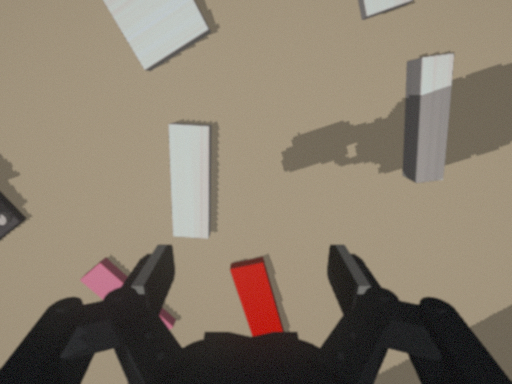

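Wrist view: the pale blank spans pixels (168..209, 123..238) and measures 111x37, so it is the listed one, at about (0.501, -0.089), yaw -21 deg. Thick_bar at (434,118) and the square plate at (155,30) are clearly different.

carry_out(delta_pos=[[0.0098,-0.0775,0.009],[0.0098,-0.0775,0.009],[0.0098,-0.0775,0.009],[0.0098,-0.0775,0.009],[0.0098,-0.0775,0.009],[0.0098,-0.0775,0.009]], spin=[0.0161,0.0161,0.0161,0.0161,0.0161,0.0161])

```text
time_s: 1.9
eef_pos: [0.487, -0.1335, 0.1023]
eef_rot: [-3.039, 0.473, -0.011]
force: [0.7, -0.1, -0.5]
width: 0.997
```

Run:
```python
from h import *
mv([0.501,-0.0895,0.004],-21.1)
print(robot.sense()["joint_vel"].round(3))
```

```text
cur [ 0.487  -0.1335  0.1023] -17.68 units [ 0.     -0.0577  0.1229] spin 0.019 dist 0.109
[ 0.008  0.001  0.001 -0.002  0.003  0.001]
```

Run:
```python
from h import *
s=robot.sense();print(s["q"].round(3));print(cv2.Rodrigues(s["eef_rot"])[0].round(3))
```

```text
[-0.31   0.321 -0.413  0.84   0.066  3.141]
[[ 0.953 -0.303  0.017]
 [-0.304 -0.951  0.064]
 [-0.003 -0.066 -0.998]]
```

The last joint sits at its limit (3.141), so I'll turn half round the other way. Yaw 158.9 gives the same grasp.

carry_out(delta_pos=[[0,0,0],[0,0,0],[0,0,0],[0,0,0],[0,0,0],[0,0,0],[0,0,0],[0,0,0],[0,0,0],[0,0,0]], spin=[-0.5,-0.5,-0.5,-0.5,-0.5,-0.5,-0.5,-0.5,-0.5,-0.5])

```text
time_s: 2.73
eef_pos: [0.487, -0.1334, 0.1022]
eef_rot: [-2.751, -1.411, -0.069]
force: [0.1, 0.3, -0.4]
width: 1.0
```

Run:
```python
from h import *
mv([0.501,-0.0895,0.06],158.9)
s=robot.sense();print(s["q"].round(3));print(cv2.Rodrigues(s["eef_rot"])[0].round(3))
```

```text
cur [ 0.487  -0.1334  0.1022] 54.26 units [ 0.0547 -0.0178  0.0527] spin -0.5813 dist 0.062
[-0.309  0.321 -0.413  0.84   0.066  1.884]
[[ 0.583  0.812  0.017]
 [ 0.81  -0.583  0.064]
 [ 0.062 -0.024 -0.998]]
```

carry_out(delta_pos=[[0,0,0],[0,0,0],[0,0,0],[0,0,0],[0,0,0],[0,0,0],[0,0,0],[0,0,0],[0,0,0],[0,0,0]], spin=[-0.5,-0.5,-0.5,-0.5,-0.5,-0.5,-0.5,-0.5,-0.5,-0.5])

```text
time_s: 3.57
eef_pos: [0.487, -0.1334, 0.1022]
eef_rot: [-1.421, -2.784, -0.101]
force: [-0.7, -0.2, 0.5]
width: 0.998
```

carry_out(delta_pos=[[0,0,0],[0,0,0],[0,0,0],[0,0,0],[0,0,0],[0,0,0],[0,0,0],[0,0,0],[0,0,0],[0,0,0]], spin=[-0.5,-0.5,-0.5,-0.5,-0.5,-0.5,-0.5,-0.5,-0.5,-0.5])

```text
time_s: 4.4
eef_pos: [0.487, -0.1334, 0.1022]
eef_rot: [-0.475, 3.077, 0.095]
force: [0.1, -0.1, 0.4]
width: 1.0
```

carry_out(delta_pos=[[0,0,0],[0,0,0],[0,0,0],[0,0,0],[0,0,0],[0,0,0],[0,0,0],[0,0,0],[0,0,0],[0,0,0]], spin=[-0.5,-0.5,-0.5,-0.5,-0.5,-0.5,-0.5,-0.5,-0.5,-0.5])

```text
time_s: 5.23
eef_pos: [0.487, -0.1334, 0.1022]
eef_rot: [-2.165, 2.197, 0.052]
force: [0.1, 0.2, 0.1]
width: 1.0
```

Run:
```python
from h import *
s=robot.sense();print(s["q"].round(3));print(cv2.Rodrigues(s["eef_rot"])[0].round(3))
```

```text
[-0.309  0.321 -0.413  0.84   0.066 -1.866]
[[-0.014 -1.     0.017]
 [-0.998  0.015  0.064]
 [-0.064 -0.016 -0.998]]
```

carry_out(delta_pos=[[0,0,0],[0,0,0],[0,0,0],[0,0,0],[0,0,0],[0,0,0],[0,0,0],[0,0,0],[0,0,0],[0,0,0]], spin=[-0.4,-0.4,-0.4,-0.4,-0.4,-0.4,-0.4,-0.4,-0.4,-0.4])

```text
time_s: 6.07
eef_pos: [0.487, -0.1334, 0.1022]
eef_rot: [-3.032, 0.513, -0.009]
force: [0.0, -0.3, -0.2]
width: 1.0
```

carry_out(delta_pos=[[0,0,0],[0,0,0],[0,0,0]], spin=[-0.025,-0.025,-0.025])

```text
time_s: 6.32
eef_pos: [0.4904, -0.1216, 0.1021]
eef_rot: [-3.056, 0.43, -0.011]
force: [0.1, -0.2, -0.6]
width: 1.0
```

Run:
```python
from h import *
s=robot.sense();print(s["q"].round(3));print(cv2.Rodrigues(s["eef_rot"])[0].round(3))
```

```text
[-0.279  0.32  -0.415  0.836  0.056 -3.141]
[[ 0.961 -0.276  0.015]
 [-0.276 -0.96   0.054]
 [-0.    -0.056 -0.998]]
```

carry_out(delta_pos=[[0,0.05,0],[0,0.05,0],[0,0.05,0],[0,0.05,0]], spin=[-0.05,-0.05,-0.05,-0.05])

```text
time_s: 6.65
eef_pos: [0.4935, -0.0863, 0.0997]
eef_rot: [-3.11, 0.29, -0.014]
force: [-0.4, -0.1, -0.5]
width: 1.003
```

Run:
```python
from h import *
s=robot.sense();print(s["q"].round(3),s["joint_vel"].round(2));print(cv2.Rodrigues(s["eef_rot"])[0].round(3))
```

```text
[-0.185  0.31  -0.435  0.818  0.018 -3.141] [ 0.04 -0.01 -0.01 -0.01  0.02 -0.  ]
[[ 0.983 -0.185  0.01 ]
 [-0.185 -0.983  0.017]
 [ 0.007 -0.018 -1.   ]]
```

carry_out(delta_pos=[[0,0.024,0],[0,0.024,0],[0,0.024,0]], spin=[-0.022,-0.022,-0.022])

```text
time_s: 6.9
eef_pos: [0.4942, -0.0791, 0.0994]
eef_rot: [3.126, -0.245, 0.012]
force: [0.1, 0.4, 0.5]
width: 1.0
```

Run:
```python
from h import *
s=robot.sense();print(s["q"].round(3),s["joint_vel"].round(2));print(cv2.Rodrigues(s["eef_rot"])[0].round(4))
```

```text
[-0.155  0.309 -0.438  0.816 -0.005 -3.141] [-0.01  0.   -0.   -0.   -0.    0.  ]
[[ 0.9878 -0.1556  0.0072]
 [-0.1555 -0.9878 -0.0065]
 [ 0.0081  0.0053 -1.    ]]
```

Run:
```python
from h import *
mv([0.501,-0.0895,0.002],-21.1)
```

```text
cur [ 0.4942 -0.0791  0.0994] -8.95 units [0.0104 0.0116 0.1218] spin 0.0675 dist 0.098
```

carry_out(delta_pos=[[0.0104,0.0116,0.05],[0.0104,0.0116,0.09],[0.0104,0.0116,0.115],[0.0104,0.0116,0.1218],[0.0104,0.0116,0.1218],[0.0104,0.0116,0.1218]], spin=[0.0675,0.0675,0.0675,0.0675,0.0675,0.0675])

```text
time_s: 7.4
eef_pos: [0.5021, -0.0904, 0.0026]
eef_rot: [3.083, -0.575, 0.013]
force: [0.5, -0.7, 0.6]
width: 0.999
```

carry_out(delta_pos=[[0,0,0],[0,0,0],[0,0,0],[0,0,0],[0,0,0],[0,0,0]], spin=[0,0,0,0,0,0], fingers=-1)

```text
time_s: 7.9
eef_pos: [0.5026, -0.09, 0.0033]
eef_rot: [3.083, -0.573, 0.016]
force: [-1.3, -0.0, 6.8]
width: 0.393
```

Run:
```python
from h import *
s=robot.sense();print(s["width"],s["force"],s["q"].round(3))
mv([0.501,-0.0895,0.12],-21.1)
p,d=robot.read_camera("wrist");cv2.imwrite("pics/w2.png",p[:,:,::-1])
```

```text
0.3930173848768135 [-1.33828407 -0.01454452  6.82025822] [-0.174  0.439 -0.542  0.579 -0.005 -2.948]
cur [ 0.5026 -0.09    0.0033] -21.06 units [-2.100e-03  1.000e-04 -1.459e-01] spin 0.0002 dist 0.117
```

View pics/w2.png

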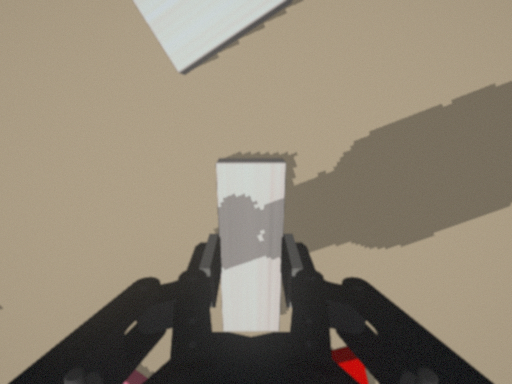

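Wrist view: the blank lies between the pads at (217..285, 160..330), square in the jaws. Next I lift it and head for a hover pose in front of the mouth.

Run:
```python
from h import *
mv([0.4927,0.1372,0.115],-164.7)
mv([0.5026,-0.09,0.115],-164.7)
```

```text
cur [ 0.5026 -0.09    0.0033] -21.06 units [-0.1136 -0.2606 -0.1396] spin 0.798 dist 0.253
cur [ 0.5026 -0.09    0.0033] -21.06 units [-0.     -0.     -0.1396] spin 0.798 dist 0.112
```

carry_out(delta_pos=[[0,0,-0.04],[0,0,-0.085],[0,0,-0.125],[-0.02,-0.045,-0.14],[-0.04,-0.09,-0.14],[-0.06,-0.135,-0.14],[-0.08,-0.18,-0.14],[-0.095,-0.22,-0.14],[-0.105,-0.245,-0.14],[-0.1136,-0.2606,-0.14]], spin=[0,0.04,0.08,0.12,0.16,0.2,0.24,0.28,0.32,0.36])

```text
time_s: 8.78
eef_pos: [0.4911, 0.1418, 0.1128]
eef_rot: [-2.38, 2.048, -0.014]
force: [0.3, 0.0, -2.4]
width: 0.399
```

Run:
```python
from h import *
s=robot.sense();print(s["width"],s["q"].round(2),s["force"])
mv([0.4927,0.1372,0.115],-164.7)
```

```text
0.39925176587965777 [ 0.29  0.31 -0.39  0.86 -0.01 -1.44] [ 0.33079721  0.00981241 -2.37201357]
cur [0.4911 0.1418 0.1128] -81.43 units [ 0.006  -0.0012 -0.0028] spin 0.4626 dist 0.005
```

carry_out(delta_pos=[[0,0,0],[0,0,0],[0,0,0],[0,0,0],[0,0,0],[0,0,0],[0,0,0],[0,0,0],[0,0,0],[0,0,0]], spin=[0.04,0.08,0.12,0.16,0.2,0.24,0.28,0.32,0.36,0.4])

```text
time_s: 9.62
eef_pos: [0.4907, 0.1381, 0.1125]
eef_rot: [-0.726, 3.051, -0.012]
force: [-0.4, 0.3, -2.4]
width: 0.4
```

carry_out(delta_pos=[[0,0,0],[0,0,0],[0,0,0],[0,0,0]], spin=[0.038,0.038,0.038,0.038])

```text
time_s: 9.95
eef_pos: [0.4909, 0.1381, 0.1125]
eef_rot: [-0.555, 3.086, -0.012]
force: [-1.1, -0.1, -1.9]
width: 0.397
```

Run:
```python
from h import *
s=robot.sense();p,d=robot.read_camera("wrist");cv2.imwrite("pics/w3.png",p[:,:,::-1]);np.save("pics/w3d.npy",d);np.save("pics/w3.npy",p)
np.save("pics/w3pose.npy",np.array([s["eef_pos"],s["eef_rot"]]))
print(s["force"],s["torque"],s["q"].round(3)); print(cv2.Rodrigues(s["eef_rot"])[0].round(4))
mv([0.4927,0.1372,0.115],-164.7)
p,d=robot.read_camera("top");cv2.imwrite("pics/t3.png",cv2.resize(p[130:260,150:290],None,fx=5,fy=4.5,interpolation=cv2.INTER_CUBIC)[:,:,::-1])
```

```text
[-1.12241266 -0.12999499 -1.8811324 ] [ 0.00241944 -0.00658513  0.04715448] [ 0.279  0.313 -0.392  0.86  -0.008 -0.077]
[[-0.9372 -0.3487  0.007 ]
 [-0.3487  0.9372 -0.0065]
 [-0.0043 -0.0085 -1.    ]]
cur [0.4909 0.1381 0.1125] -159.62 units [-0.0017 -0.0018 -0.0031] spin 0.0282 dist 0.003
```

View pics/w3.png

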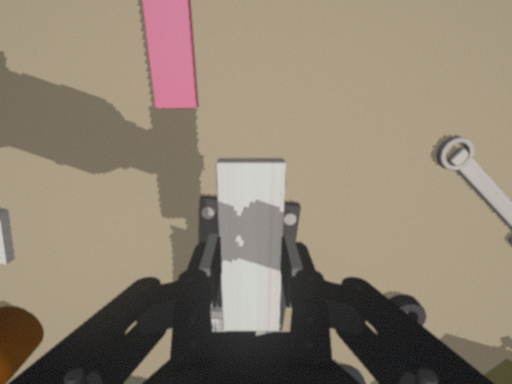

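View pics/t3.png

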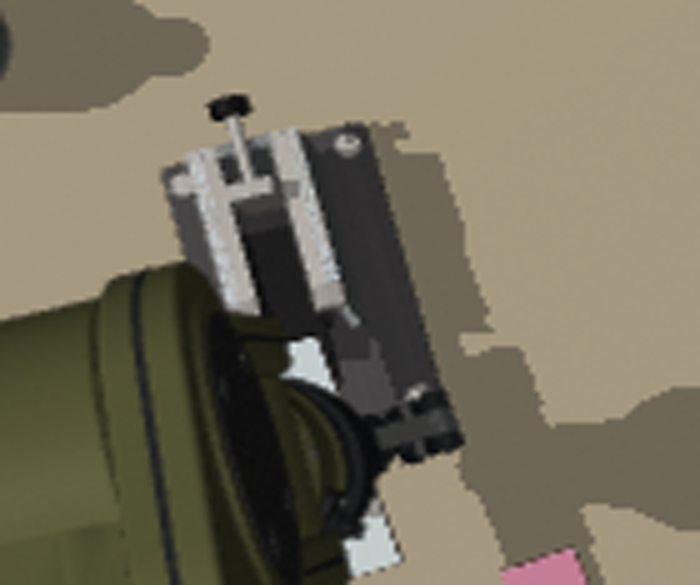

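Run:
```python
from h import *
mv([0.623,0.173,0.20],-164.7)
```

```text
cur [0.491  0.1381 0.1125] -159.65 units [-0.1699 -0.0165 -0.1094] spin 0.0281 dist 0.162
```

carry_out(delta_pos=[[0,0,-0.04],[-0.03,-0.003,-0.08],[-0.07,-0.007,-0.105],[-0.11,-0.01,-0.1094],[-0.15,-0.014,-0.1094],[-0.1699,-0.0165,-0.1094],[-0.1699,-0.0165,-0.1094],[-0.1699,-0.0165,-0.1094],[-0.1699,-0.0165,-0.1094]], spin=[0.0281,0.0281,0.0281,0.0281,0.0281,0.0281,0.0281,0.0281,0.0281])

```text
time_s: 10.8
eef_pos: [0.6212, 0.173, 0.2002]
eef_rot: [-0.416, 3.11, -0.012]
force: [0.2, 0.3, -0.5]
width: 0.397
```

Run:
```python
from h import *
s=robot.sense();p,d=robot.read_camera("wrist");cv2.imwrite("pics/w4.png",p[:,:,::-1]);np.save("pics/w4d.npy",d);np.save("pics/w4.npy",p)
np.save("pics/w4pose.npy",np.array([s["eef_pos"],s["eef_rot"]]))
print(s["eef_pos"],s["joint_vel"].round(3),np.degrees(s["q"][[0,5]]))
I=cv2.resize(p[20:190,150:350],None,fx=3.8,fy=3.5,interpolation=cv2.INTER_CUBIC);cv2.imwrite("pics/w4c.png",I[:,:,::-1])
```

```text
[0.62123227 0.17299409 0.20016648] [-0.    -0.019 -0.016 -0.002 -0.002  0.004] [15.79352666  0.56197651]
```

View pics/w4c.png

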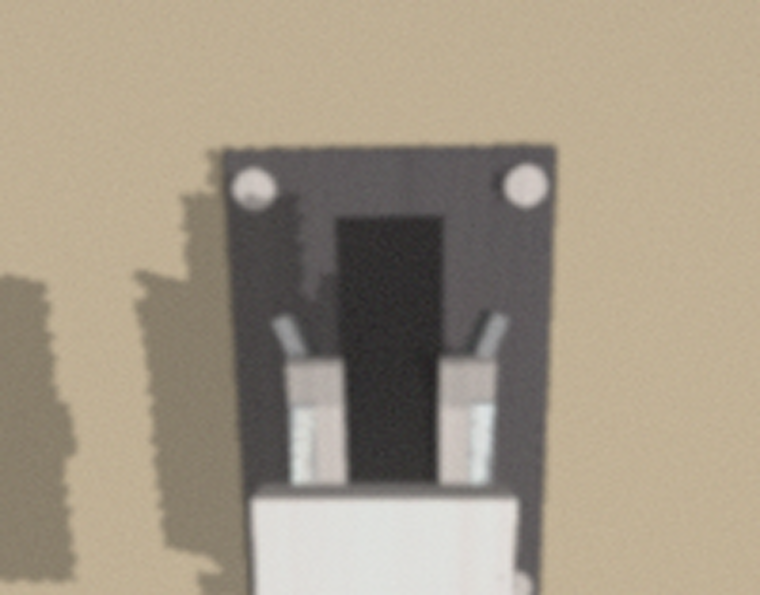

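The wrist view, in crop coordinates, shows the follower (337..443, front at Y 217), the flares, both lip ends, the base's front edge and the held blank's tail end (250..517, Y 495). Now I fit lines to these.

```bash
cat > edges.py <<'E'
from h import *
def cross(prof,thr):
    """subpixel crossings"""
    s=prof-thr; i=np.where(s[:-1]*s[1:]<0)[0]; return [(k+s[k]/(s[k]-s[k+1]), np.sign(s[k+1]-s[k])) for k in i]
def edge_u(g,vs,u0,u1,thr,rising):
    out=[]
    for v in vs:
        c=[x for x,sg in cross(g[v,u0:u1].astype(float),thr) if sg==(1 if rising else -1)]
        if c: out.append((u0+c[0] if rising else u0+c[0],v))
    return np.array(out)
def edge_v(g,us,v0,v1,thr,rising):
    out=[]
    for u in us:
        c=[x for x,sg in cross(g[v0:v1,u].astype(float),thr) if sg==(1 if rising else -1)]
        if c: out.append((u,v0+c[0]))
    return np.array(out)
def line(P):
    """robust line in xy -> point, yaw(deg mod 180)"""
    vx,vy,x,y=cv2.fitLine(P[:,:2].astype(np.float32)*1000,cv2.DIST_HUBER,0,.01,.01).ravel()
    return np.array([x,y])/1000,np.degrees(np.arctan2(vy,vx))%180
E
python3 - <<'E'
from edges import *
p=np.load("pics/w4.npy");pose=np.load("pics/w4pose.npy");d=np.load("pics/w4d.npy")
g=cv2.GaussianBlur(cv2.cvtColor(p,cv2.COLOR_RGB2GRAY),(3,3),0)
print(g[100,205:300].tolist()); print(g[55:95,253].tolist()); print(g[150,190:310:3].tolist(), g[165,205:300:3].tolist())
pts=[(252,90),(252,110),(229,66),(220,140),(272,140),(252,175),(252,250)]
for u,v in pts: print(u,v,bydepth("wrist",[(u,v)],[np.median(d[v-1:v+2,u-1:u+2])],pose).round(4))
E
```

```text
[125, 125, 125, 123, 114, 97, 81, 74, 73, 71, 70, 72, 73, 72, 71, 70, 70, 70, 69, 69, 69, 68, 68, 71, 78, 85, 88, 88, 84, 77, 71, 68, 66, 61, 54, 49, 48, 48, 48, 48, 48, 48, 47, 46, 46, 46, 47, 47, 46, 47, 47, 47, 47, 47, 47, 48, 48, 48, 46, 47, 54, 67, 81, 90, 93, 92, 91, 91, 90, 90, 91, 90, 90, 90, 90, 90, 91, 92, 92, 90, 90, 90, 90, 91, 91, 91, 91, 93, 96, 109, 136, 162, 175, 177, 178]
[176, 176, 177, 177, 175, 164, 139, 111, 94, 91, 92, 92, 92, 92, 92, 93, 92, 91, 91, 91, 92, 91, 91, 91, 91, 85, 72, 59, 51, 48, 47, 46, 47, 47, 47, 47, 47, 47, 47, 47]
[153, 126, 128, 126, 127, 127, 127, 125, 81, 73, 75, 72, 134, 212, 184, 195, 194, 105, 53, 54, 54, 54, 53, 52, 50, 124, 197, 194, 199, 200, 114, 92, 92, 93, 105, 174, 179, 178, 178, 179] [128, 127, 127, 108, 202, 220, 221, 220, 220, 220, 221, 222, 222, 222, 223, 222, 222, 222, 222, 223, 223, 223, 220, 220, 223, 221, 220, 148, 93, 126, 179, 178]
252 90 [[0.5346 0.1516 0.0794]]
252 110 [[0.5516 0.1562 0.0793]]
229 66 [[0.5151 0.1191 0.0089]]
220 140 [[0.5987 0.1284 0.0089]]
272 140 [[0.5727 0.1817 0.0839]]
252 175 [[0.5775 0.1638 0.2068]]
252 250 [[0.6194 0.1753 0.2082]]
```

Run:
```python
from edges import *
p=np.load("pics/w4.npy");pose=np.load("pics/w4pose.npy")
g=cv2.GaussianBlur(cv2.cvtColor(p,cv2.COLOR_RGB2GRAY),(3,3),0)
P=lambda e,z: plane("wrist",e,z,pose)
FL=line(P(edge_u(g,range(86,118),230,250,59,False),.08)); FR=line(P(edge_u(g,range(86,118),258,275,69,True),.08))
FF=line(P(edge_v(g,range(242,263),70,95,69,False),.08))
BL=line(P(edge_u(g,range(75,150),200,220,100,False),.0085)); BR=line(P(edge_u(g,range(66,150),285,305,135,True),.0085)); BF=line(P(edge_v(g,range(215,290),50,70,134,False),.0085))
HL=line(P(edge_u(g,range(168,195),205,225,175,True),pose[0][2]+.0078)); HR=line(P(edge_u(g,range(168,195),270,295,190,False),pose[0][2]+.0078))
LL=line(P(edge_u(g,range(142,158),220,232,150,True),.085));LR=line(P(edge_u(g,range(142,158),270,290,150,False),.085))
for n,l in dict(FL=FL,FR=FR,FF=FF,BL=BL,BR=BR,BF=BF,HL=HL,HR=HR,LL=LL,LR=LR).items(): print(n,l[0].round(4),l[1].round(2))
yaw=np.radians(np.mean([FL[1],FR[1],BL[1],BR[1],FF[1]-90,BF[1]-90]));print("yaw",np.degrees(yaw))
ex=np.array([np.cos(yaw),np.sin(yaw)]);ey=np.array([-ex[1],ex[0]])
c={}
for n,a,b in(("F",FL,FR),("B",BL,BR),("H",HL,HR),("L",LL,LR)): print(n,"y mid %.2f width %.2f"%((a[0]@ey+b[0]@ey)*500,(b[0]@ey-a[0]@ey)*1000))
print("FF x",FF[0]@ex*1000,"BF x",BF[0]@ex*1000)
# held tail end top edge
e=edge_v(g,range(220,285,3),150,175,180,True)[:,:]; print("tail",line(P(e,pose[0][2]+.0078)),"TCP x,y",pose[0][:2]@ex*1000,pose[0][:2]@ey*1000)
R=cv2.Rodrigues(pose[1])[0];print("toolyaw",np.degrees(np.arctan2(-R[1,0],-R[0,0])))
```

```text
FL [0.5465 0.1421] 12.8
FR [0.5402 0.1666] 16.51
FF [0.5279 0.1488] 106.88
BL [0.5761 0.1118] 16.01
BR [0.5458 0.2066] 15.98
BF [0.5035 0.1428] 105.92
HL [0.584  0.1468] 14.9
HR [0.5759 0.1806] 16.64
LL [0.591  0.1417] 13.9
LR [0.5801 0.1905] 11.83
yaw 15.682136
F y mid 1.73 width 25.34
B y mid 1.64 width 99.51
H y mid 0.86 width 34.75
L y mid 1.67 width 49.94
FF x 548.4245 BF x 523.3413
tail (array([0.57050365, 0.16287507], dtype=float32), np.float32(105.40734)) TCP x,y 644.8679143355 -1.364702335896502
toolyaw 15.23156662199136
```

```bash
cat >> h.py <<'E'
YAW=15.7; _a=np.radians(YAW); EX=np.array([np.cos(_a),np.sin(_a)]); EY=np.array([-EX[1],EX[0]]); X0,Y0=.5875,-.0015
def mag(x,y,z): # mm in magazine frame -> world
    return np.r_[(X0+x/1000)*EX+(Y0+y/1000)*EY, z/1000]
def tomag(P): P=np.array(P); return np.r_[(P[:2]@EX-X0)*1000,(P[:2]@EY-Y0)*1000,P[2]*1000].round(2)
E
python3 - <<'E'
from h import *
mv(mag(-66.7,0,105),-164.5)
E
```

```text
cur [0.621  0.173  0.2004] -164.78 units [ 0.1548 -0.0012  0.1192] spin -0.0015 dist 0.156
```

carry_out(delta_pos=[[0.03,0,0],[0.08,-0.0006,0],[0.12,-0.0012,0.03],[0.15,-0.0012,0.07],[0.1548,-0.0012,0.1],[0.1548,-0.0012,0.1192],[0.1548,-0.0012,0.1192],[0.1548,-0.0012,0.1192],[0.1548,-0.0012,0.1192],[0.1548,-0.0012,0.1192]], spin=[-0.0015,-0.0015,-0.0015,-0.0015,-0.0015,-0.0015,-0.0015,-0.0015,-0.0015,-0.0015])

```text
time_s: 11.68
eef_pos: [0.5054, 0.1398, 0.1064]
eef_rot: [-0.422, 3.104, -0.011]
force: [0.2, 0.1, -1.2]
width: 0.404
```

Run:
```python
from h import *
s=robot.sense();p,d=robot.read_camera("top");np.save("pics/t5.npy",p);np.save("pics/t5d.npy",d)
cv2.imwrite("pics/t5.png",cv2.resize(p[150:240,180:260],None,fx=7,fy=6.5,interpolation=cv2.INTER_CUBIC)[:,:,::-1])
print(tomag(s["eef_pos"]),s["force"],s["joint_vel"].round(3)); mv(mag(-66.7,0,105),-164.5)
print(proj("top",[mag(-10,0,114)]),proj("top",[mag(-5,0,90)]))
```

```text
[-63.09  -0.7  106.39] [ 0.16424319  0.05483923 -1.16982276] [ 0.002  0.005  0.004 -0.004 -0.     0.001]
cur [0.5054 0.1398 0.1063] -164.52 units [0.0045 0.0009 0.0016] spin -0.0001 dist 0.004
[[206.70802884 201.75770766]] [[207.75145439 200.20784043]]
```

View pics/t5.png

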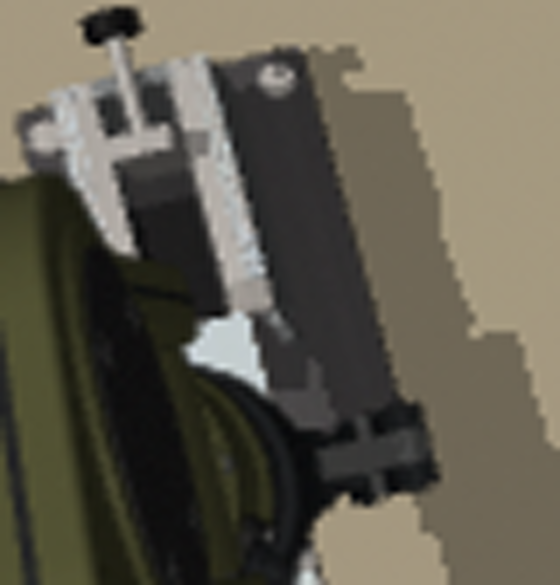

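Run:
```python
from edges import *
p=np.load("pics/t5.npy");g=cv2.cvtColor(p,cv2.COLOR_RGB2GRAY)
for v in (200,202,204,206): print(v,g[v,205:226].tolist())
for v in (170,176,182,188,194): print(v,g[v,198:224].tolist())
z=tomag(robot.sense()["eef_pos"])[2]
def show(n,uv,h): print(n,[tomag(q) for q in plane("top",uv,h)])
e=edge_u(g,range(200,207),208,222,140,False); show("blank R",e,(z-3.3+12)/1000)
e=edge_u(g,range(168,192,2),205,224,120,False); show("wall R",e,.085)
e=edge_u(g,range(180,196,2),198,218,100,True); show("lip in R",e,.085)
for u in (210,211,212,213): print(u,g[192:206,u].tolist())
e=edge_v(g,[209,210,211,212],192,206,140,True); show("lead",e,(z-3.3+12)/1000)
```

```text
200 [33, 33, 46, 122, 199, 202, 201, 202, 202, 202, 196, 53, 49, 55, 84, 86, 62, 43, 47, 48, 48]
202 [32, 37, 92, 198, 203, 203, 202, 202, 202, 203, 196, 96, 52, 48, 52, 70, 61, 48, 46, 48, 47]
204 [40, 95, 202, 202, 202, 203, 202, 202, 202, 202, 202, 196, 58, 49, 49, 49, 49, 49, 47, 47, 47]
206 [36, 34, 54, 67, 93, 162, 203, 202, 202, 202, 202, 197, 96, 52, 49, 50, 48, 49, 49, 70, 68]
170 [117, 173, 166, 166, 167, 167, 108, 59, 107, 121, 124, 126, 175, 172, 99, 43, 42, 44, 45, 46, 45, 47, 47, 48, 47, 47]
176 [59, 63, 64, 64, 64, 60, 55, 55, 51, 92, 173, 173, 175, 177, 192, 163, 44, 43, 42, 45, 46, 46, 46, 46, 48, 48]
182 [33, 28, 31, 30, 29, 30, 29, 29, 29, 29, 50, 144, 174, 177, 186, 176, 178, 112, 42, 42, 44, 46, 46, 46, 47, 49]
188 [170, 91, 19, 31, 29, 29, 29, 31, 28, 29, 29, 35, 83, 177, 175, 176, 164, 167, 176, 46, 43, 43, 46, 47, 47, 48]
194 [21, 15, 15, 19, 21, 27, 27, 32, 29, 29, 30, 29, 29, 46, 128, 154, 155, 151, 151, 149, 99, 42, 42, 45, 47, 48]
blank R [array([-11.09, -18.66, 115.02]), array([-13.16, -18.26, 115.02]), array([-15.25, -17.99, 115.02]), array([-17.71, -19.
[... 510 characters left out ...]
.  ])]
lip in R [array([ 38.  , -10.88,  85.  ]), array([ 33.57, -10.56,  85.  ]), array([ 28.96, -10.91,  85.  ]), array([ 24.54, -10.57,  85.  ]), array([ 19.95, -10.89,  85.  ]), array([ 15.4 , -11.09,  85.  ]), array([ 10.94, -10.9 ,  85.  ]), array([  6.46, -10.85,  85.  ])]
210 [34, 31, 29, 29, 31, 30, 29, 196, 202, 202, 203, 203, 203, 202]
211 [83, 58, 46, 39, 38, 32, 31, 196, 201, 202, 202, 202, 202, 202]
212 [177, 166, 128, 99, 97, 57, 94, 197, 202, 202, 202, 201, 202, 201]
213 [176, 165, 154, 153, 153, 154, 190, 201, 202, 203, 202, 202, 202, 202]
lead [array([ -6.28,  -6.03, 115.02]), array([ -5.53,  -8.38, 115.02]), array([ -6.05, -10.41, 115.02]), array([ -6.14, -12.55, 115.02])]
```

Run:
```python
from edges import *
p=np.load("pics/top0rgb.npy");g=cv2.cvtColor(p,cv2.COLOR_RGB2GRAY)
Y=lambda e,h=.085: np.array([tomag(q) for q in plane("top",e,h)])
R=Y(edge_u(g,range(172,194,1),205,224,110,False)); L=Y(edge_u(g,range(172,200,1),186,204,110,True))
Ri=Y(edge_u(g,range(182,194,1),200,218,100,True)); Li=Y(edge_u(g,range(182,200,1),190,208,100,False))
for n,a in(("R",R),("L",L),("Ri",Ri),("Li",Li)): print(n,np.median(a,0).round(2),np.polyfit(a[:,0],a[:,1],1).round(3))
F=Y(edge_u(g,range(206,214),206,222,45,True),.08);F2=Y(edge_u(g,range(206,214),196,210,45,False),.08);print("F",np.median(F,0),np.median(F2,0))
for v in(185,208): print(g[v,184:224].tolist())
ff=Y(edge_v(g,range(209,217),205,225,48,True),.08);print("front",ff[:,0])
# wall front ends
e=Y(edge_v(g,[213,214,215],190,206,110,False),.09);print("lipfront",e)
```

```text
R [ 30.17 -23.8   85.  ] [ 1.0000e-03 -2.3835e+01]
L [34.18 26.43 85.  ] [1.2000e-02 2.5944e+01]
Ri [ 20.98 -11.26  85.  ] [ 8.0000e-03 -1.1395e+01]
Li [20.58 13.44 85.  ] [-1.0000e-02  1.3629e+01]
F [-33.22 -13.6   80.  ] [-21.58  14.28  80.  ]
[130, 125, 81, 60, 60, 58, 58, 65, 118, 154, 145, 138, 146, 144, 92, 13, 15, 24, 23, 22, 23, 23, 21, 23, 23, 50, 148, 148, 149, 145, 165, 151, 86, 34, 35, 36, 38, 38, 38, 38]
[129, 129, 129, 129, 129, 129, 129, 126, 88, 62, 59, 60, 63, 79, 57, 37, 37, 49, 59, 59, 32, 24, 24, 24, 24, 24, 24, 23, 24, 24, 23, 23, 17, 39, 39, 40, 40, 40, 40, 41]
front [-41.09 -41.82 -40.65 -41.12 -41.2  -41.28 -40.73 -40.63]
lipfront [[ -2.94 -12.19  90.  ]
 [ -2.44 -14.53  90.  ]
 [ -2.66 -16.71  90.  ]]
```

carry_out(delta_pos=[[0.006,0.0023,0],[0.0062,0.0023,0.01],[0.0062,0.0023,0.02],[0.0062,0.0023,0.027],[0.0062,0.0023,0.034],[0.0062,0.0023,0.04],[0.0062,0.0023,0.0463],[0.0062,0.0023,0.0463],[0.0062,0.0023,0.0463]], spin=[0,0,0,0,0,0,0,0,0])

```text
time_s: 12.48
eef_pos: [0.4984, 0.1395, 0.0674]
eef_rot: [-0.422, 3.108, -0.011]
force: [-2.6, -0.1, 4.8]
width: 0.405
```

```bash
sed -i 's/X0,Y0=.5875,-.0015/X0,Y0=.5875,-.0004/' h.py
cat > st.py <<'E'
from h import *
s=robot.sense(); R=cv2.Rodrigues(s["eef_rot"])[0]
f=s["force"]; print("t",round(s["time_s"],2),"mag",tomag(s["eef_pos"]),"F mag x,y,z",(f[:2]@EX).round(2),(f[:2]@EY).round(2),f[2].round(2),"yaw",np.degrees(np.arctan2(-R[1,0],-R[0,0])).round(2),"w",round(s["width"]*85,1),"T",s["torque"].round(2))
E
python3 st.py
python3 - <<'E'
from h import *
p,d=robot.read_camera("scene");cv2.imwrite("pics/s6.png",cv2.resize(p[120:230,220:350],None,fx=6,fy=5.4,interpolation=cv2.INTER_CUBIC)[:,:,::-1])
E
```

```text
t 12.48 mag [-69.98  -0.11  67.39] F mag x,y,z -2.56 0.65 4.82 yaw 15.48 w 34.5 T [0.1  0.47 0.03]
```

View pics/s6.png

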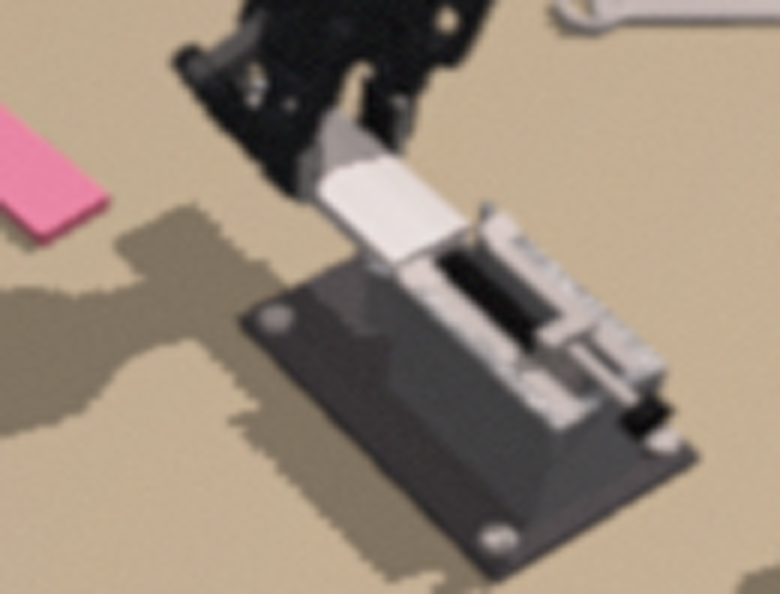

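Run:
```python
from h import *
for cam_ in("top","scene"):
    p,d=robot.read_camera(cam_)
    g=cv2.cvtColor(p,cv2.COLOR_RGB2HSV)
    vv,uu=np.mgrid[0:384,0:512]; c=proj(cam_,[mag(-35,0,76)])[0]
    m=(np.hypot(uu-c[0],vv-c[1])<25)&(g[...,2]>150)&(g[...,1]<50)&(d>0)
    P=bydepth(cam_,np.c_[uu[m],vv[m]],d[m]); Q=np.c_[(P[:,:2]@EX-X0)*1000,(P[:,:2]@EY-Y0)*1000,P[:,2]*1000]
    Q=Q[(Q[:,0]<-5)&(abs(Q[:,1])<22)&(abs(Q[:,2]-77)<8)]
    for a in(-130,-110,-55,-45,-35,-25,-15):
        k=(Q[:,0]>=a)&(Q[:,0]<a+10)
        if k.sum()>4: print(cam_,a,k.sum(),np.median(Q[k],0).round(1))
    A=np.c_[Q[:,:2],np.ones(len(Q))]; print(cam_,len(Q),np.linalg.lstsq(A,Q[:,2],rcond=None)[0].round(4),Q.min(0),Q.max(0))
```

```text
top -35 25 [-28.4 -12.4  77.3]
top -25 32 [-20.8 -10.6  78. ]
top -15 6 [-14.3 -12.6  78.6]
top 64 [-5.20000e-03  3.90000e-03  7.76285e+01] [-37.1812247  -17.55288296  74.5782986 ] [-13.26273802   0.31187472  80.41322397]
scene -55 57 [-49.6  -0.4  77.4]
scene -45 50 [-39.3   1.2  77.9]
scene -35 58 [-29.9   1.1  78.2]
scene -25 64 [-19.5   0.3  78.4]
scene -15 30 [-12.3   1.1  77.9]
scene 348 [ 2.15000e-02 -5.90000e-03  7.86082e+01] [-87.25047958 -16.80596078  70.22747194] [-11.21547964  19.22164834  81.08922834]
```

carry_out(delta_pos=[[0,0,0.0025],[-0.006,0,0.0025],[-0.012,0,0.0025],[-0.018,0,0.0025],[-0.024,0,0.0025],[-0.024,0,0.0025]], spin=[0,0,0,0,0,0])

```text
time_s: 13.13
eef_pos: [0.5195, 0.1452, 0.0661]
eef_rot: [-0.422, 3.104, -0.011]
force: [-0.5, 0.1, 4.6]
width: 0.397
```

```bash
python3 st.py
```

```text
t 13.13 mag [-48.06  -0.42  66.06] F mag x,y,z -0.41 0.25 4.6 yaw 15.47 w 33.7 T [ 0.08  0.02 -0.02]
```

carry_out(delta_pos=[[-0.004,0.0005,0],[-0.008,0.0006,0],[-0.012,0.0006,0],[-0.016,0.0007,0],[-0.016,0.0007,0]], spin=[0,0,0,0,0])

```text
time_s: 13.55
eef_pos: [0.5305, 0.1489, 0.0659]
eef_rot: [-0.422, 3.106, -0.011]
force: [-1.2, 1.1, 4.7]
width: 0.397
```

```bash
python3 st.py
```

```text
t 13.55 mag [-36.52   0.18  65.86] F mag x,y,z -0.9 1.4 4.74 yaw 15.47 w 33.8 T [ 0.05  0.36 -0.02]
```

carry_out(delta_pos=[[0,0,-0.0015],[0,0,-0.003],[0,0,-0.003]], spin=[0,0,0])

```text
time_s: 13.8
eef_pos: [0.5304, 0.1489, 0.0687]
eef_rot: [-0.422, 3.105, -0.011]
force: [-0.0, -0.2, 4.3]
width: 0.398
```

carry_out(delta_pos=[[0,0,0],[0,0,0],[0,0,0],[0,0,0]], spin=[0,0,0,0], fingers=0.2)

```text
time_s: 14.13
eef_pos: [0.5293, 0.1485, 0.0678]
eef_rot: [-0.422, 3.108, -0.012]
force: [-0.5, -0.5, 0.3]
width: 0.595
```

```bash
python3 st.py;  python3 - <<'E'
from h import *
p,d=robot.read_camera("scene");cv2.imwrite("pics/s7.png",cv2.resize(p[120:230,220:350],None,fx=6,fy=5.4,interpolation=cv2.INTER_CUBIC)[:,:,::-1])
s=robot.sense();p,d=robot.read_camera("wrist");cv2.imwrite("pics/w7.png",p[:,:,::-1])
E
```

```text
t 14.13 mag [-37.77   0.09  67.81] F mag x,y,z -0.56 -0.31 0.29 yaw 15.47 w 50.6 T [-0.    0.03 -0.02]
```

View pics/s7.png

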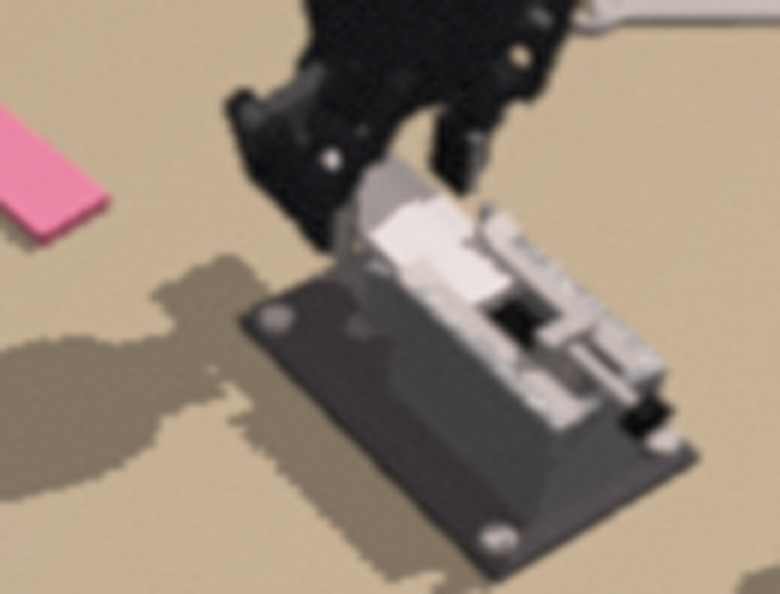

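View pics/w7.png

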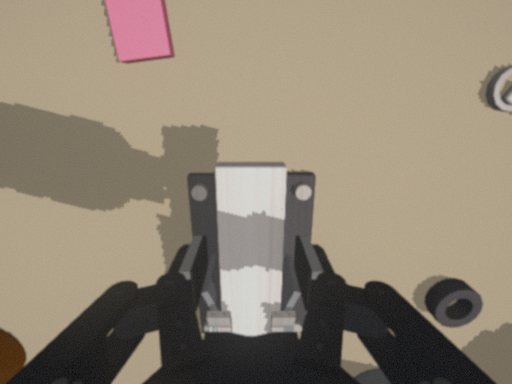

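carry_out(delta_pos=[[0.02,0,-0.004],[0.04,0,-0.004],[0.0487,-0.0002,-0.004],[0.0487,-0.0002,-0.004],[0.0487,-0.0002,-0.004]], spin=[0,0,0,0,0])

```text
time_s: 14.65
eef_pos: [0.4924, 0.1382, 0.0713]
eef_rot: [-0.422, 3.106, -0.011]
force: [0.3, -0.6, 0.2]
width: 0.596
```

```bash
python3 st.py;  python3 - <<'E'
from h import *
s=robot.sense();p,d=robot.read_camera("wrist");cv2.imwrite("pics/w8.png",p[:,:,::-1])
E
```

```text
t 14.65 mag [-76.11   0.17  71.31] F mag x,y,z 0.12 -0.67 0.22 yaw 15.47 w 50.7 T [ 0.03 -0.03 -0.05]
```

View pics/w8.png

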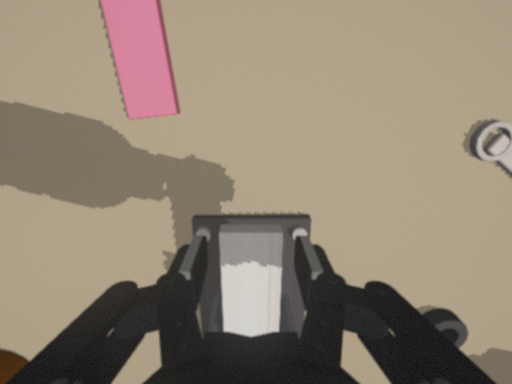

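carry_out(delta_pos=[[0,0,0],[0,0,0],[0,0,0],[0,0,0]], spin=[0,0,0,0], fingers=-1)

```text
time_s: 15.03
eef_pos: [0.4933, 0.1385, 0.0716]
eef_rot: [-0.422, 3.105, -0.011]
force: [0.5, 0.3, 1.8]
width: 0.402
```

```bash
python3 st.py;  python3 - <<'E'
from h import *
d=np.load("pics/top0.npy")
for v in range(165,186):
    q=[bydepth("top",[(u,v)],[d[v,u]])[0] for u in(199,200,201,202,203)]
    q=np.median([tomag(x) for x in q],0); print(v,q.round(1))
E
```

```text
t 15.03 mag [-75.18   0.22  71.58] F mag x,y,z 0.57 0.16 1.82 yaw 15.48 w 34.2 T [ 0.14 -0.19 -0.04]
165 [79.1 -1.3 55.2]
166 [78.9 -1.5 43.3]
167 [78.6 -0.4 30.2]
168 [79.1  1.3 17.2]
169 [64.9 -1.2 92.7]
170 [ 60.5  -3.9 100.7]
171 [58.5 -3.4 99.9]
172 [56.4 -2.8 99.9]
173 [54.4 -2.3 99.6]
174 [54.5 -0.1 86.4]
175 [54.8  2.3 70.6]
176 [54.5  4.4 58.4]
177 [58.7  8.4 11.8]
178 [57.6 11.3  9.7]
179 [55.6 12.  11.3]
180 [53.  12.3 10.3]
181 [50.9 13.  11.7]
182 [38.1  4.5 78.6]
183 [35.9  5.1 80.7]
184 [34.1  5.8 80.2]
185 [32.   6.4 80.1]
```

carry_out(delta_pos=[[-0.006,0,0],[-0.012,0,0],[-0.018,0.0001,0],[-0.024,0.0001,0],[-0.029,0.0001,0],[-0.034,0.0001,0],[-0.034,0.0001,0]], spin=[0,0,0,0,0,0,0])

```text
time_s: 15.62
eef_pos: [0.5196, 0.1458, 0.0715]
eef_rot: [-0.422, 3.105, -0.011]
force: [0.0, -0.2, 3.6]
width: 0.395
```

```bash
python3 st.py
```

```text
t 15.62 mag [-47.78   0.16  71.45] F mag x,y,z -0.01 -0.21 3.58 yaw 15.47 w 33.6 T [-0.01  0.1   0.04]
```

carry_out(delta_pos=[[-0.0015,0,0],[-0.003,0,0],[-0.004,0,0],[-0.004,0,0]], spin=[0,0,0,0])

```text
time_s: 15.95
eef_pos: [0.5212, 0.1462, 0.0713]
eef_rot: [-0.422, 3.107, -0.012]
force: [-2.9, -0.9, 4.3]
width: 0.399
```

```bash
python3 st.py
```

```text
t 15.95 mag [-46.17   0.11  71.3 ] F mag x,y,z -3.09 -0.11 4.28 yaw 15.47 w 33.9 T [-0.08  0.44 -0.02]
```

carry_out(delta_pos=[[-0.001,0,0],[-0.001,0,0],[-0.001,0,0]], spin=[0,0,0])

```text
time_s: 16.2
eef_pos: [0.5221, 0.1465, 0.0714]
eef_rot: [-0.422, 3.107, -0.012]
force: [-1.9, -1.3, 4.2]
width: 0.396
```

```bash
python3 st.py
```

```text
t 16.2 mag [-45.24   0.11  71.39] F mag x,y,z -2.17 -0.75 4.18 yaw 15.47 w 33.7 T [-0.09  0.49  0.03]
```

Moving freely with about 2–3 N of drag. I continue in 0.8–1.6 mm steps.

carry_out(delta_pos=[[-0.001,0,0],[-0.002,0,0],[-0.002,0,0]], spin=[0,0,0])

```text
time_s: 16.45
eef_pos: [0.5239, 0.147, 0.0714]
eef_rot: [-0.422, 3.107, -0.012]
force: [-2.1, -0.9, 4.3]
width: 0.402
```

```bash
python3 st.py
```

```text
t 16.45 mag [-43.39   0.12  71.41] F mag x,y,z -2.22 -0.27 4.32 yaw 15.47 w 34.1 T [-0.09  0.51  0.02]
```

carry_out(delta_pos=[[-0.001,0,0],[-0.001,0,0],[-0.001,0,0]], spin=[0,0,0])

```text
time_s: 16.7
eef_pos: [0.5246, 0.1472, 0.0714]
eef_rot: [-0.422, 3.107, -0.011]
force: [-2.2, -1.3, 3.7]
width: 0.399
```

```bash
python3 st.py
```

```text
t 16.7 mag [-42.63   0.12  71.39] F mag x,y,z -2.46 -0.69 3.74 yaw 15.47 w 33.9 T [-0.12  0.46 -0.02]
```

carry_out(delta_pos=[[-0.001,0,0],[-0.001,0,0],[-0.001,0,0]], spin=[0,0,0])

```text
time_s: 16.95
eef_pos: [0.5251, 0.1473, 0.0714]
eef_rot: [-0.422, 3.107, -0.012]
force: [-2.0, -1.1, 4.5]
width: 0.394
```

```bash
python3 st.py
```

```text
t 16.95 mag [-42.16   0.12  71.36] F mag x,y,z -2.26 -0.48 4.53 yaw 15.48 w 33.5 T [-0.16  0.54 -0.02]
```

carry_out(delta_pos=[[-0.001,0,0],[-0.001,0,0],[-0.001,0,0]], spin=[0,0,0])

```text
time_s: 17.2
eef_pos: [0.5251, 0.1473, 0.0712]
eef_rot: [-0.422, 3.108, -0.012]
force: [-4.1, -1.9, 5.5]
width: 0.396
```

```bash
python3 st.py
```

```text
t 17.2 mag [-42.12   0.11  71.22] F mag x,y,z -4.46 -0.75 5.52 yaw 15.47 w 33.6 T [-0.22  0.92 -0.05]
```

carry_out(delta_pos=[[-0.001,0,0],[-0.0015,0,0],[-0.0015,0,0],[-0.0015,0,0]], spin=[0,0,0,0])

```text
time_s: 17.53
eef_pos: [0.5251, 0.1473, 0.0709]
eef_rot: [-0.423, 3.111, -0.013]
force: [-7.1, -1.1, 5.9]
width: 0.395
```

```bash
python3 st.py
```

```text
t 17.53 mag [-42.15   0.09  70.94] F mag x,y,z -7.13 0.81 5.88 yaw 15.47 w 33.6 T [-0.35  1.21 -0.  ]
```

carry_out(delta_pos=[[-0.001,0,0],[-0.001,0,0]], spin=[0,0])

```text
time_s: 17.7
eef_pos: [0.5251, 0.1473, 0.0708]
eef_rot: [-0.423, 3.112, -0.013]
force: [-7.6, -2.4, 6.1]
width: 0.399
```

```bash
python3 st.py
```

```text
t 17.7 mag [-42.11   0.08  70.77] F mag x,y,z -8.01 -0.27 6.08 yaw 15.47 w 33.9 T [-0.32  1.38 -0.01]
```

carry_out(delta_pos=[[0,0,0],[0,0,0],[0,0,0],[0,0,0]], spin=[0,0,0,0], fingers=0.2)

```text
time_s: 18.03
eef_pos: [0.5289, 0.1483, 0.0714]
eef_rot: [-0.422, 3.105, -0.011]
force: [-0.1, 0.8, 0.2]
width: 0.598
```

```bash
python3 st.py
```

```text
t 18.03 mag [-38.18   0.09  71.42] F mag x,y,z 0.11 0.75 0.18 yaw 15.47 w 50.9 T [-0.01 -0.   -0.  ]
```

Run:
```python
from h import *
mv([0.641,-0.288,0.09],179.6)
```

```text
cur [0.5289 0.1483 0.0714] -164.53 units [ 0.0104 -0.563  -0.0232] spin 0.0882 dist 0.451
```

carry_out(delta_pos=[[0,0,-0.04],[0,0,-0.08],[0,-0.03,-0.09],[0.001,-0.08,-0.09],[0.002,-0.13,-0.09],[0.003,-0.18,-0.09],[0.004,-0.23,-0.09],[0.005,-0.28,-0.09],[0.006,-0.33,-0.09],[0.007,-0.38,-0.09]], spin=[0,0,0.02,0.04,0.06,0.0882,0.0882,0.0882,0.0882,0.0882], fingers=1)

```text
time_s: 18.87
eef_pos: [0.6038, -0.1481, 0.146]
eef_rot: [0.011, 3.133, -0.01]
force: [0.7, 0.6, -0.5]
width: 1.003
```

Run:
```python
from h import *
s=robot.sense();print(s["eef_pos"],s["q"].round(2),s["joint_vel"].round(2))
p,d=robot.read_camera("top");cv2.imwrite("pics/t9.png",cv2.resize(p[140:240,160:260],None,fx=6,fy=6,interpolation=cv2.INTER_CUBIC)[:,:,::-1]);np.save("pics/t9.npy",p);np.save("pics/t9d.npy",d)
mv([0.641,-0.288,0.09],179.6)
print(cv2.Rodrigues(robot.sense()["eef_rot"])[0].round(4))
```

```text
[ 0.60384306 -0.14806876  0.14596524] [-0.24  0.46 -0.06  1.04 -0.   -0.23] [-0.7   0.35  0.6   0.24  0.01 -0.7 ]
cur [ 0.6063 -0.1559  0.146 ] 179.23 units [-0.0456 -0.1645  0.07  ] spin -0.0021 dist 0.148
[[-0.9998  0.0136  0.0116]
 [ 0.0135  0.9998 -0.0138]
 [-0.0118 -0.0136 -0.9998]]
```

View pics/t9.png

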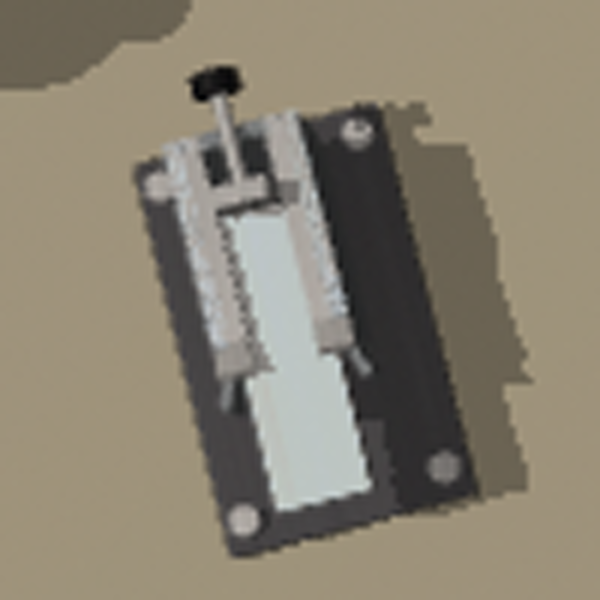

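carry_out(delta_pos=[[-0.015,-0.05,0],[-0.03,-0.1,0.01],[-0.045,-0.145,0.03],[-0.0456,-0.1645,0.06],[-0.0456,-0.1645,0.07],[-0.0456,-0.1645,0.07],[-0.0456,-0.1645,0.07]], spin=[0,0,0,0,0,0,0])

```text
time_s: 19.5
eef_pos: [0.6384, -0.2771, 0.0902]
eef_rot: [0.011, 3.136, -0.008]
force: [-0.5, 0.9, -0.6]
width: 0.999
```

Run:
```python
from edges import *
s=robot.sense();p,d=robot.read_camera("wrist");cv2.imwrite("pics/w10.png",p[:,:,::-1])
pose=(s["eef_pos"],s["eef_rot"])
hsv=cv2.cvtColor(p,cv2.COLOR_RGB2HSV)
m=((hsv[:,:,1]<40)&(hsv[:,:,2]>130)).astype(np.uint8)
cs,_=cv2.findContours(m,cv2.RETR_EXTERNAL,cv2.CHAIN_APPROX_NONE)
for c in cs:
    if cv2.contourArea(c)<1500: continue
    q=plane("wrist",c.reshape(-1,2),0.012,pose)[:,:2]*1000
    print(cv2.minAreaRect(q.astype(np.float32)),c.reshape(-1,2).min(0),c.reshape(-1,2).max(0))
print(s["eef_pos"],s["joint_vel"].round(3))
mv([0.641,-0.288,0.006],179.6)
p=np.load("pics/t9.npy");g=cv2.cvtColor(p,cv2.COLOR_RGB2GRAY)
e=edge_v(g,range(206,221,2),200,232,140,False);print("tail",[tomag(q) for q in plane("top",e,.08)])
d=np.load("pics/t9d.npy")
m=[(u,v) for v in range(190,222) for u in range(203,218) if g[v,u]>165]; P=np.array([tomag(q) for q in bydepth("top",m,[d[v,u] for u,v in m])]);P=P[abs(P[:,1])<11]
print("z fit",np.polyfit(P[:,0],P[:,2],1),np.median(P[:,2]))
```

```text
((639.3506469726562, -116.34790802001953), (62.323570251464844, 61.90838623046875), 9.924368858337402) [397 159] [470 235]
((639.3715209960938, -286.460693359375), (110.90241241455078, 36.7374153137207), 0.4087894856929779) [214 135] [259 255]
((515.043701171875, -307.2068786621094), (25.81087875366211, 54.267913818359375), 79.66181182861328) [185   0] [228  81]
[ 0.63841802 -0.27709916  0.09023291] [ 0.018 -0.033  0.022  0.003 -0.002  0.002]
cur [ 0.6392 -0.277   0.0915] 179.66 units [-0.0023 -0.0138  0.1068] spin 0.0003 dist 0.086
tail [array([-54.44,  16.49,  80.  ]), array([-55.36,  12.24,  80.  ]), array([-54.73,   7.6 ,  80.  ]), array([-55.43,   3.3 ,  80.  ]), array([-54.81,  -1.33,  80.  ]), array([-55.47,  -5.64,  80.  ]), array([-54.8 , -10.28,  80.  ]), array([-55.55, -14.57,  80.  ])]
z fit [2.07625112e-03 8.00584255e+01] 80.04
```

View pics/w10.png

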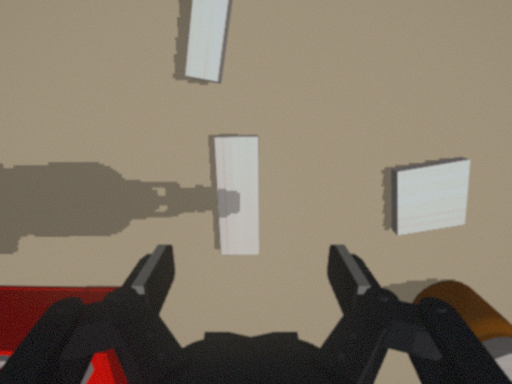

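carry_out(delta_pos=[[-0.0016,-0.0129,0.03],[-0.0016,-0.0129,0.07],[-0.0016,-0.0129,0.098],[-0.0016,-0.0129,0.106],[-0.0016,-0.0129,0.106],[-0.0016,-0.0129,0.106]], spin=[0,0,0,0,0,0])

```text
time_s: 20.05
eef_pos: [0.642, -0.2884, 0.008]
eef_rot: [0.009, 3.132, -0.011]
force: [0.1, -0.7, 0.6]
width: 1.003
```

Run:
```python
from h import *
mv([0.6405,-.2873,0.0065],179.6)
```

```text
cur [ 0.642  -0.2884  0.008 ] 179.67 units [0.0019 0.0014 0.0019] spin 0.0004 dist 0.002
```

carry_out(delta_pos=[[0.0012,0.001,0.0015],[0.0012,0.001,0.0015],[0.0012,0.001,0.0015],[0.0012,0.001,0.0015],[0.0012,0.001,0.0015],[0.0012,0.001,0.0015],[0.0012,0.001,0.0015]], spin=[0,0,0,0,0,0,0], fingers=-1)

```text
time_s: 20.63
eef_pos: [0.6408, -0.2886, 0.0066]
eef_rot: [0.011, 3.132, -0.011]
force: [-0.9, 0.9, 5.9]
width: 0.391
```

Run:
```python
from h import *
s=robot.sense();print(s["eef_pos"],s["force"],s["width"]*85)
mv(mag(-67,0,125),-164.3)
```

```text
[ 0.64078541 -0.28864712  0.00655239] [-0.88173825  0.90917209  5.87981732] 33.205943877169226
cur [ 0.6408 -0.2886  0.0066] 179.59 units [ 0.1783  0.5351 -0.1481] spin -0.0895 dist 0.467
```

carry_out(delta_pos=[[0,0,-0.04],[0,0,-0.09],[0.005,0.02,-0.13],[0.02,0.06,-0.148],[0.037,0.11,-0.148],[0.053,0.16,-0.148],[0.07,0.21,-0.148],[0.087,0.26,-0.148],[0.103,0.31,-0.148],[0.12,0.36,-0.148]], spin=[0,0,0,-0.02,-0.04,-0.06,-0.08,-0.0895,-0.0895,-0.0895])

```text
time_s: 21.47
eef_pos: [0.5449, -0.0, 0.1208]
eef_rot: [-0.428, 3.106, -0.011]
force: [0.5, 0.1, -0.4]
width: 0.394
```

Run:
```python
from h import *
s=robot.sense();print(s["width"]*85,s["force"],s["q"].round(2))
mv(mag(-67,0,115),-164.3)
```

```text
33.492175762474496 [ 0.46911128  0.05805266 -0.39612715] [ 0.    0.36 -0.3   0.91 -0.01 -0.27]
cur [ 0.5449 -0.      0.1208] -164.33 units [0.0051 0.1838 0.0073] spin -0.0001 dist 0.147
```

carry_out(delta_pos=[[0.001,0.05,0.003],[0.002,0.095,0.006],[0.003,0.14,0.007],[0.004,0.165,0.007],[0.004,0.178,0.007],[0.004,0.178,0.007],[0.004,0.178,0.007],[0.004,0.178,0.007]], spin=[0,0,0,0,0,0,0,0])

```text
time_s: 22.13
eef_pos: [0.505, 0.1334, 0.1141]
eef_rot: [-0.426, 3.106, -0.013]
force: [-0.0, -0.1, -0.5]
width: 0.39
```

```bash
python3 st.py
python3 - <<'E'
from edges import *
s=robot.sense();p,d=robot.read_camera("top");np.save("pics/t11.npy",p)
cv2.imwrite("pics/t11.png",cv2.resize(p[150:240,180:260],None,fx=7,fy=6.5,interpolation=cv2.INTER_CUBIC)[:,:,::-1])
mv(mag(-66.5,0,105),-164.3)
g=cv2.cvtColor(p,cv2.COLOR_RGB2GRAY); z=tomag(s["eef_pos"])[2]+5
e=edge_u(g,range(200,210),208,224,140,False)
for q in plane("top",e,z/1000): print(tomag(q))
E
```

```text
t 22.13 mag [-65.24  -7.86 114.12] F mag x,y,z -0.04 -0.08 -0.53 yaw 15.63 w 33.2 T [-0.01  0.    0.  ]
cur [0.5051 0.1332 0.1142] -164.4 units [0.0016 0.01   0.0115] spin -0.0006 dist 0.012
[-12.67 -24.76 119.12]
[-15.12 -25.87 119.12]
[-17.1  -25.19 119.12]
[-19.17 -24.87 119.12]
[-21.41 -25.22 119.12]
[-23.68 -25.69 119.12]
[-25.7  -25.18 119.12]
[-27.78 -24.88 119.12]
[-30.07 -25.42 119.12]
[-32.29 -25.69 119.12]
```

View pics/t11.png

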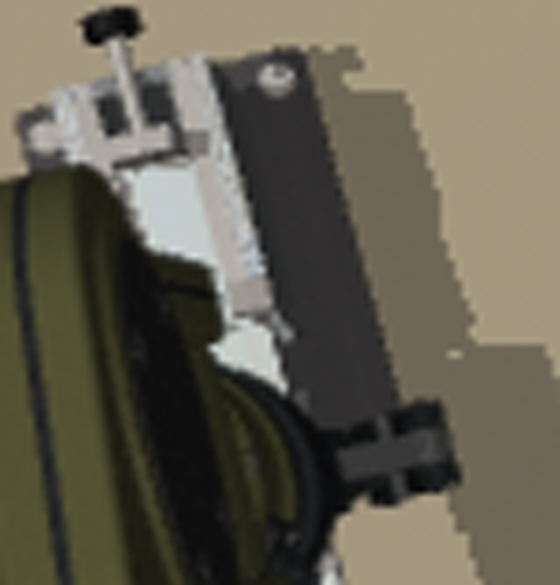

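carry_out(delta_pos=[[0.0016,0.0099,0.005],[0.0016,0.0099,0.0115],[0.0016,0.0099,0.02],[0.0016,0.0099,0.028],[0.0016,0.0099,0.036],[0.0016,0.0099,0.042],[0.0016,0.0099,0.0475],[0.0016,0.0099,0.0475],[0.0016,0.0099,0.0475]], spin=[0,0,0,0,0,0,0,0,0])

```text
time_s: 22.93
eef_pos: [0.501, 0.1413, 0.0759]
eef_rot: [-0.428, 3.107, -0.012]
force: [-1.6, -2.1, 3.7]
width: 0.395
```

```bash
python3 st.py
cat > lev.py <<'E'
from h import *
for cam_ in("top","scene"):
    p,d=robot.read_camera(cam_)
    g=cv2.cvtColor(p,cv2.COLOR_RGB2HSV)
    vv,uu=np.mgrid[0:384,0:512]; c=proj(cam_,[mag(-35,0,78)])[0]
    m=(np.hypot(uu-c[0],vv-c[1])<25)&(g[...,2]>150)&(g[...,1]<50)&(d>0)
    P=bydepth(cam_,np.c_[uu[m],vv[m]],d[m]); Q=np.c_[(P[:,:2]@EX-X0)*1000,(P[:,:2]@EY-Y0)*1000,P[:,2]*1000]
    Q=Q[(Q[:,0]<20)&(abs(Q[:,1])<22)&(abs(Q[:,2]-80)<14)]
    for a in(-55,-45,-35,-25,-15,-5,5):
        k=(Q[:,0]>=a)&(Q[:,0]<a+10)
        if k.sum()>4: print(cam_,a,k.sum(),np.median(Q[k],0).round(1))
    if cam_=="scene": cv2.imwrite("pics/lev.png",cv2.resize(p[120:230,220:350],None,fx=6,fy=5.4,interpolation=cv2.INTER_CUBIC)[:,:,::-1])
E
python3 lev.py
```

```text
t 22.93 mag [-66.92   0.87  75.93] F mag x,y,z -2.14 -1.53 3.7 yaw 15.7 w 33.5 T [-0.22  0.35  0.01]
top -35 17 [-28.1 -12.8  81.5]
top -25 38 [-19.6  -8.3  81.8]
top -15 26 [-9.2 -9.7 70.4]
top -5 36 [  0.7 -10.   70.8]
top 5 41 [ 10.7 -10.2  72.1]
scene -55 58 [-50.    2.5  82.3]
scene -45 59 [-40.1   1.9  82.8]
scene -35 62 [-30.1   3.3  82.8]
scene -25 62 [-19.8   2.1  82.3]
scene -15 55 [-11.7   6.1  78.6]
scene -5 64 [ 0.3  5.9 79.4]
scene 5 72 [ 9.7  5.3 84.2]
```

View pics/lev.png

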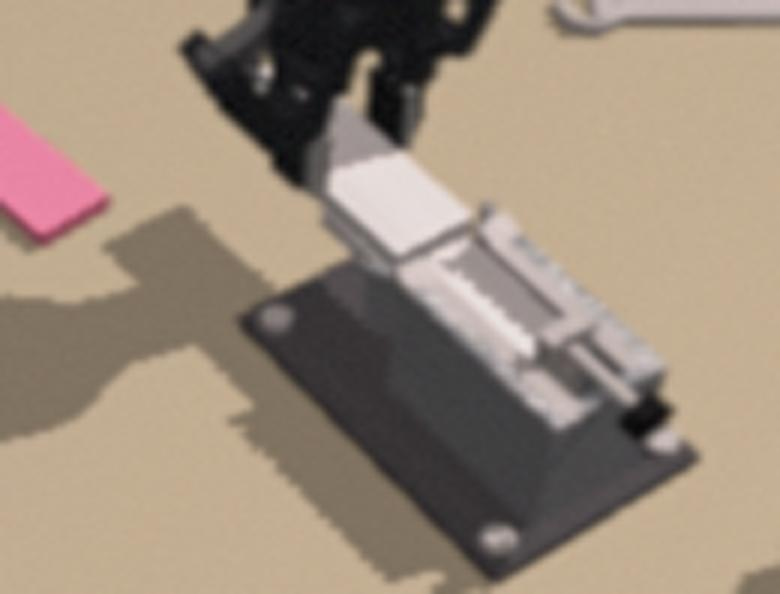

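carry_out(delta_pos=[[0,-0.0005,0.002],[0,-0.0009,0.004],[0,-0.0009,0.0058],[0,-0.0009,0.0058]], spin=[0,0,0,0])

```text
time_s: 23.37
eef_pos: [0.5015, 0.1413, 0.0713]
eef_rot: [-0.429, 3.106, -0.01]
force: [-3.5, 1.8, 4.3]
width: 0.393
```

```bash
python3 st.py;python3 lev.py
```

```text
t 23.37 mag [-66.47   0.73  71.29] F mag x,y,z -2.87 2.64 4.33 yaw 15.73 w 33.4 T [0.27 0.48 0.05]
top -35 13 [-27.9 -13.5  76.8]
top -25 35 [-19.9  -8.5  77.2]
top -15 16 [-12.   -9.9  76. ]
top -5 23 [  0.9 -14.4  83.5]
top 5 23 [ 10.  -16.3  84.2]
scene -55 55 [-49.7   0.5  77.7]
scene -45 58 [-40.    1.5  77.9]
scene -35 62 [-30.    0.6  78. ]
scene -25 57 [-20.1   0.9  78.1]
scene -15 40 [-12.2   3.7  77.5]
scene -5 49 [ 0.3  6.5 87.8]
scene 5 54 [10.1  4.1 85. ]
```

carry_out(delta_pos=[[0,0,0.0007],[-0.006,0,0.0007],[-0.012,0,0.0007],[-0.018,0,0.0007],[-0.018,0,0.0007]], spin=[0,0,0,0,0])

```text
time_s: 23.88
eef_pos: [0.5175, 0.145, 0.0711]
eef_rot: [-0.428, 3.104, -0.012]
force: [0.3, -0.5, 4.3]
width: 0.392
```

```bash
python3 st.py
```

```text
t 23.88 mag [-5.008e+01 -3.000e-02  7.113e+01] F mag x,y,z 0.16 -0.53 4.32 yaw 15.69 w 33.3 T [-0.03  0.08 -0.03]
```

carry_out(delta_pos=[[-0.004,0,0],[-0.008,0,0],[-0.012,0,0],[-0.0165,0,0],[-0.0165,0,0]], spin=[0,0,0,0,0])

```text
time_s: 24.3
eef_pos: [0.5293, 0.1486, 0.0711]
eef_rot: [-0.428, 3.105, -0.011]
force: [0.0, 0.0, 3.7]
width: 0.391
```

```bash
python3 st.py; python3 lev.py|head -3
```

```text
t 24.3 mag [-37.76   0.24  71.07] F mag x,y,z 0.05 0.02 3.72 yaw 15.7 w 33.2 T [-0.03  0.16 -0.  ]
top -5 11 [  2.9 -18.3  86.9]
top 5 35 [ 11.1 -13.1  82.9]
scene -55 15 [-48.8  14.1  77.2]
```

View pics/lev.png

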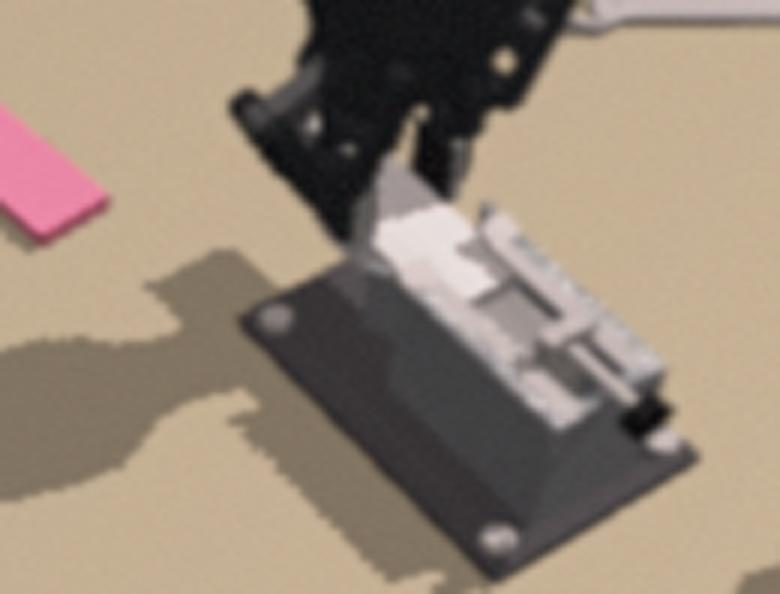

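carry_out(delta_pos=[[0,0,-0.001],[0,0,-0.002]], spin=[0,0])

```text
time_s: 24.57
eef_pos: [0.5293, 0.1486, 0.073]
eef_rot: [-0.428, 3.104, -0.011]
force: [0.0, -0.0, 3.1]
width: 0.391
```

carry_out(delta_pos=[[0,0,0],[0,0,0],[0,0,0],[0,0,0]], spin=[0,0,0,0], fingers=0.2)

```text
time_s: 24.9
eef_pos: [0.5276, 0.1482, 0.0721]
eef_rot: [-0.429, 3.107, -0.012]
force: [0.0, 0.2, 0.1]
width: 0.597
```

```bash
python3 st.py; python3 lev.py|tail -8
python3 - <<'E'
from h import *
mv(mag(-79,0.1,74),-164.3)
E
```

```text
t 24.9 mag [-39.5    0.33  72.14] F mag x,y,z 0.08 0.22 0.13 yaw 15.71 w 50.7 T [-0.02  0.    0.02]
top 5 40 [ 11.  -11.3  81.9]
scene -55 35 [-48.6   8.2  80.7]
scene -45 46 [-39.2   5.7  80.3]
scene -35 60 [-29.9   2.   80.7]
scene -25 59 [-19.8   0.7  81.1]
scene -15 56 [-10.4   2.   81.1]
scene -5 70 [ 0.7  3.3 84.9]
scene 5 72 [10.   1.6 83.1]
cur [0.5278 0.1483 0.0723] -164.29 units [ 0.0496 -0.0003 -0.0022] spin 0.0001 dist 0.04
```

View pics/lev.png

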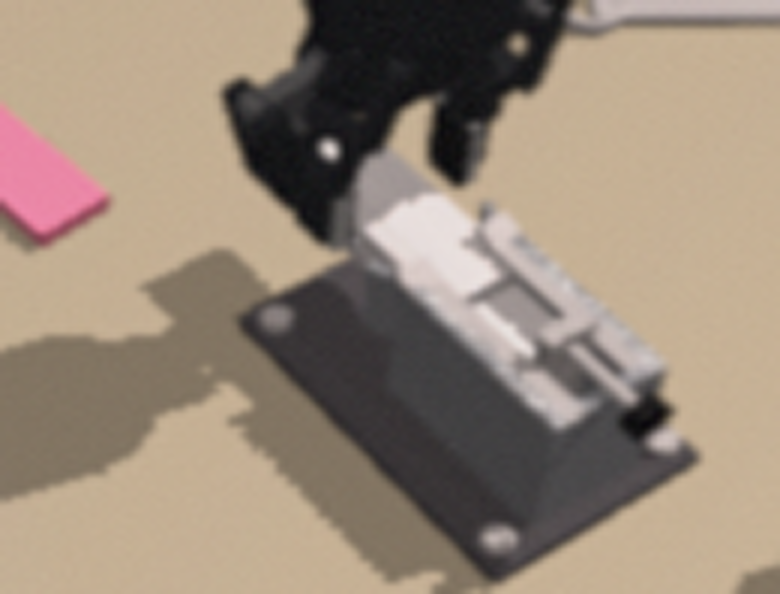

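Blank 2 now sits level under the lips on top of blank 1. I'll regrip it at its tail.

carry_out(delta_pos=[[0.02,0,-0.0022],[0.04,0,-0.0022],[0.0496,-0.0003,-0.0022],[0.0496,-0.0003,-0.0022],[0.0496,-0.0003,-0.0022]], spin=[0,0,0,0,0])

```text
time_s: 25.42
eef_pos: [0.4902, 0.1375, 0.0743]
eef_rot: [-0.428, 3.105, -0.011]
force: [0.6, 0.3, -0.2]
width: 0.601
```

carry_out(delta_pos=[[0,0,0],[0,0,0],[0,0,0],[0,0,0]], spin=[0,0,0,0], fingers=-1)

```text
time_s: 25.75
eef_pos: [0.4912, 0.1377, 0.0746]
eef_rot: [-0.428, 3.104, -0.011]
force: [0.4, 0.2, 3.0]
width: 0.39
```

```bash
python3 st.py;  python3 - <<'E'
from h import *
s=robot.sense();p,d=robot.read_camera("wrist");cv2.imwrite("pics/w12.png",p[:,:,::-1])
E
```

```text
t 25.75 mag [-7.733e+01  5.000e-02  7.456e+01] F mag x,y,z 0.48 0.03 3.02 yaw 15.71 w 33.1 T [ 0.01 -0.11 -0.  ]
```

View pics/w12.png

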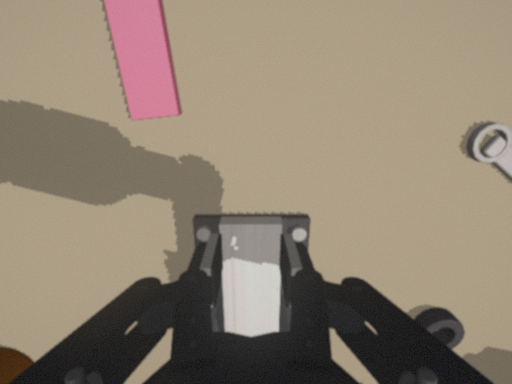

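carry_out(delta_pos=[[-0.006,0,0],[-0.013,0,0],[-0.02,0,0],[-0.027,0,0],[-0.034,0,0],[-0.039,0,0],[-0.039,0,0],[-0.039,0,0]], spin=[0,0,0,0,0,0,0,0])

```text
time_s: 26.47
eef_pos: [0.5217, 0.1463, 0.0746]
eef_rot: [-0.428, 3.103, -0.011]
force: [0.7, -0.6, 4.7]
width: 0.393
```

```bash
python3 st.py
```

```text
t 26.47 mag [-4.567e+01  7.000e-02  7.462e+01] F mag x,y,z 0.49 -0.76 4.65 yaw 15.71 w 33.4 T [ 0.03 -0.2   0.05]
```

carry_out(delta_pos=[[-0.001,0,0],[-0.002,0,0],[-0.0025,0,0],[-0.0025,0,0]], spin=[0,0,0,0])

```text
time_s: 26.8
eef_pos: [0.5218, 0.1463, 0.0744]
eef_rot: [-0.428, 3.106, -0.012]
force: [-0.9, -0.7, 3.3]
width: 0.392
```

```bash
python3 st.py
```

```text
t 26.8 mag [-4.561e+01  7.000e-02  7.435e+01] F mag x,y,z -1.08 -0.38 3.3 yaw 15.71 w 33.3 T [-0.06  0.16  0.01]
```

carry_out(delta_pos=[[-0.001,0,0],[-0.0015,0,0],[-0.0015,0,0]], spin=[0,0,0])

```text
time_s: 27.05
eef_pos: [0.5223, 0.1465, 0.0741]
eef_rot: [-0.429, 3.107, -0.012]
force: [-3.1, -0.9, 4.4]
width: 0.394
```

```bash
python3 st.py
```

```text
t 27.05 mag [-45.01   0.08  74.06] F mag x,y,z -3.24 -0.01 4.45 yaw 15.71 w 33.5 T [-0.16  0.54 -0.01]
```

carry_out(delta_pos=[[-0.001,0,0],[-0.0015,0,0],[-0.0015,0,0]], spin=[0,0,0])

```text
time_s: 27.3
eef_pos: [0.5243, 0.147, 0.0742]
eef_rot: [-0.428, 3.106, -0.012]
force: [-3.3, -0.5, 4.0]
width: 0.393
```

```bash
python3 st.py
```

```text
t 27.3 mag [-4.299e+01  6.000e-02  7.424e+01] F mag x,y,z -3.32 0.43 4.03 yaw 15.71 w 33.4 T [-0.15  0.51 -0.  ]
```

carry_out(delta_pos=[[-0.001,0,0],[-0.0015,0,0],[-0.0015,0,0]], spin=[0,0,0])

```text
time_s: 27.55
eef_pos: [0.5256, 0.1474, 0.0743]
eef_rot: [-0.428, 3.106, -0.012]
force: [-2.3, -0.8, 4.5]
width: 0.395
```

```bash
python3 st.py
```

```text
t 27.55 mag [-4.159e+01  6.000e-02  7.434e+01] F mag x,y,z -2.45 -0.1 4.54 yaw 15.71 w 33.6 T [-0.16  0.41 -0.01]
```

carry_out(delta_pos=[[-0.001,0,0],[-0.001,0,0],[-0.001,0,0]], spin=[0,0,0])

```text
time_s: 27.8
eef_pos: [0.5263, 0.1476, 0.0744]
eef_rot: [-0.428, 3.106, -0.012]
force: [-2.0, -2.3, 3.0]
width: 0.396
```

```bash
python3 st.py
```

```text
t 27.8 mag [-4.086e+01  6.000e-02  7.436e+01] F mag x,y,z -2.58 -1.69 2.97 yaw 15.71 w 33.6 T [-0.13  0.46 -0.05]
```

carry_out(delta_pos=[[-0.001,0,0],[-0.001,0,0],[-0.001,0,0]], spin=[0,0,0])

```text
time_s: 28.05
eef_pos: [0.5271, 0.1478, 0.0744]
eef_rot: [-0.428, 3.106, -0.012]
force: [-2.3, 0.4, 3.9]
width: 0.395
```

```bash
python3 st.py
```

```text
t 28.05 mag [-4.008e+01  7.000e-02  7.439e+01] F mag x,y,z -2.09 1.03 3.87 yaw 15.71 w 33.6 T [-0.13  0.49 -0.02]
```

carry_out(delta_pos=[[-0.001,0,0],[-0.001,0,0],[-0.001,0,0]], spin=[0,0,0])

```text
time_s: 28.3
eef_pos: [0.5274, 0.1479, 0.0743]
eef_rot: [-0.428, 3.107, -0.012]
force: [-3.4, -1.2, 4.9]
width: 0.394
```

```bash
python3 st.py
```

```text
t 28.3 mag [-3.972e+01  5.000e-02  7.430e+01] F mag x,y,z -3.59 -0.22 4.9 yaw 15.71 w 33.5 T [-0.18  0.69 -0.05]
```

carry_out(delta_pos=[[-0.001,0,0],[-0.001,0,0],[-0.001,0,0]], spin=[0,0,0])

```text
time_s: 28.55
eef_pos: [0.5274, 0.1479, 0.0741]
eef_rot: [-0.429, 3.108, -0.012]
force: [-4.7, -0.3, 5.2]
width: 0.397
```

```bash
python3 st.py
```

```text
t 28.55 mag [-3.971e+01  7.000e-02  7.415e+01] F mag x,y,z -4.61 0.99 5.21 yaw 15.71 w 33.7 T [-0.28  0.95  0.  ]
```

carry_out(delta_pos=[[-0.001,0,0],[-0.001,0,0],[-0.001,0,0]], spin=[0,0,0])

```text
time_s: 28.8
eef_pos: [0.5275, 0.1479, 0.074]
eef_rot: [-0.429, 3.109, -0.012]
force: [-5.9, -2.0, 6.3]
width: 0.392
```

```bash
python3 st.py
```

```text
t 28.8 mag [-39.68   0.08  73.98] F mag x,y,z -6.21 -0.32 6.33 yaw 15.71 w 33.3 T [-0.31  1.19  0.01]
```

carry_out(delta_pos=[[-0.001,0,0],[-0.0015,0,0],[-0.0015,0,0]], spin=[0,0,0])

```text
time_s: 29.05
eef_pos: [0.5275, 0.1479, 0.0737]
eef_rot: [-0.429, 3.111, -0.013]
force: [-7.2, -2.3, 7.8]
width: 0.391
```

```bash
python3 st.py
```

```text
t 29.05 mag [-39.65   0.08  73.74] F mag x,y,z -7.53 -0.26 7.84 yaw 15.71 w 33.2 T [-0.4   1.53 -0.02]
```

carry_out(delta_pos=[[0,0,0],[0,0,0],[0,0,0],[0,0,0],[0,0,0]], spin=[0,0,0,0,0], fingers=0.2)

```text
time_s: 29.47
eef_pos: [0.5311, 0.149, 0.0744]
eef_rot: [-0.428, 3.105, -0.011]
force: [0.8, 0.1, -0.5]
width: 0.6
```

```bash
python3 st.py
```

```text
t 29.47 mag [-3.588e+01  7.000e-02  7.439e+01] F mag x,y,z 0.75 -0.13 -0.49 yaw 15.71 w 51.0 T [-0.05  0.02 -0.05]
```

Released. I raise the gripper straight up, back it away towards the robot's right, and look.

carry_out(delta_pos=[[0,0,-0.03],[0,0,-0.07],[0,0,-0.11],[0.01,-0.03,-0.13],[0.03,-0.08,-0.14],[0.05,-0.13,-0.14],[0.06,-0.18,-0.14],[0.07,-0.22,-0.14],[0.07,-0.24,-0.14],[0.07,-0.24,-0.14]], spin=[0,0,0,0,0,0,0,0,0,0])

```text
time_s: 30.3
eef_pos: [0.5287, -0.054, 0.1879]
eef_rot: [-0.42, 3.105, -0.014]
force: [0.3, -0.1, 0.1]
width: 0.603
```

Run:
```python
from edges import *
p,d=robot.read_camera("top");g=cv2.cvtColor(p,cv2.COLOR_RGB2GRAY)
cv2.imwrite("pics/t20.png",cv2.resize(p[140:240,160:260],None,fx=6,fy=6,interpolation=cv2.INTER_CUBIC)[:,:,::-1])
e=edge_v(g,range(206,221,2),200,232,140,False);print("tail",[tomag(q)[0] for q in plane("top",e,.08)])
m=[(u,v) for v in range(184,222) for u in range(200,218) if g[v,u]>165]; P=np.array([tomag(q) for q in bydepth("top",m,[d[v,u] for u,v in m])]);P=P[abs(P[:,1])<11]
print("z fit",np.polyfit(P[:,0],P[:,2],1),np.median(P[:,2]),P[:,0].max())
p,d=robot.read_camera("scene")
cv2.imwrite("pics/s20.png",cv2.resize(p[120:230,220:350],None,fx=6,fy=5.4,interpolation=cv2.INTER_CUBIC)[:,:,::-1]);cv2.imwrite("pics/s20f.png",p[:,:,::-1])
```

```text
tail [np.float64(-54.6), np.float64(-55.49), np.float64(-54.93), np.float64(-55.46), np.float64(-55.34), np.float64(-55.55), np.float64(-55.18), np.float64(-55.53)]
z fit [-5.69414483e-04  8.02379932e+01] 80.125 35.12
```

View pics/t20.png

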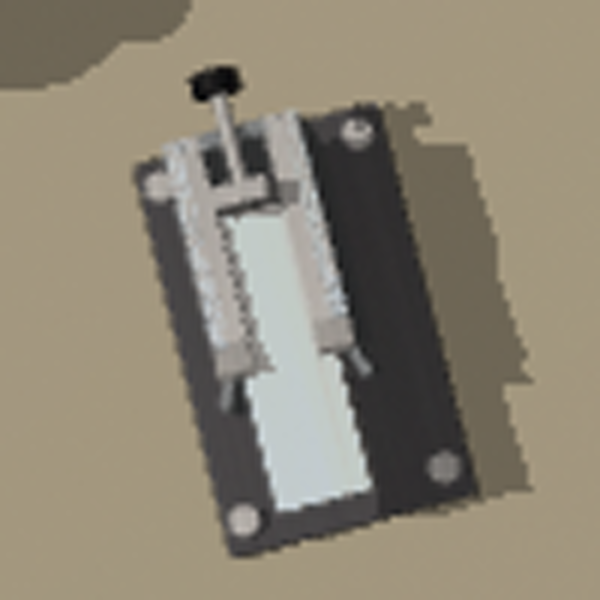

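View pics/s20.png

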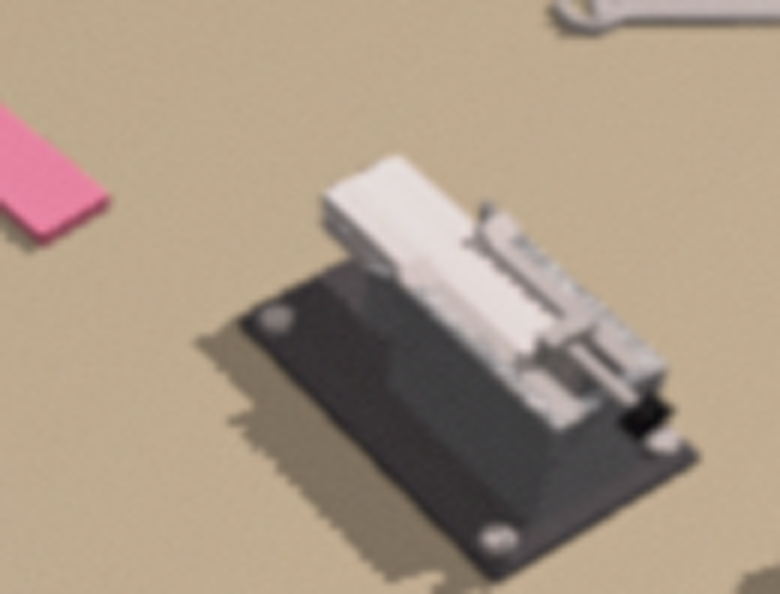

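Run:
```python
from h import *
mv(mag(-40,0,130),-164.3)
```

```text
cur [ 0.5279 -0.0509  0.1876] -164.39 units [-0.066   0.2394  0.0721] spin -0.0005 dist 0.207
```

carry_out(delta_pos=[[-0.015,0.05,0],[-0.03,0.1,0],[-0.045,0.15,0],[-0.06,0.2,0.01],[-0.066,0.235,0.04],[-0.066,0.2394,0.07],[-0.066,0.2394,0.072],[-0.066,0.2394,0.072],[-0.066,0.2394,0.072]], spin=[0,0,0,0,0,0,0,0,0])

```text
time_s: 31.15
eef_pos: [0.5271, 0.148, 0.1294]
eef_rot: [-0.429, 3.106, -0.012]
force: [-0.4, -1.3, -0.6]
width: 0.597
```

Run:
```python
from h import *
s=robot.sense();p,d=robot.read_camera("wrist");pose=(s["eef_pos"],s["eef_rot"])
cv2.imwrite("pics/w21.png",cv2.resize(p[110:260,170:340],None,fx=4.5,fy=4,interpolation=cv2.INTER_CUBIC)[:,:,::-1])
print(tomag(s["eef_pos"]),proj("wrist",[mag(-55,0,80),mag(-55,0,68),mag(-55,0,56)],pose).round(1))
g=cv2.cvtColor(p,cv2.COLOR_RGB2GRAY)
print(g[150:215,240].tolist())
```

```text
[-40.05   0.27 129.44] [[248.3 192.8]
 [248.6 187.8]
 [248.8 183.2]]
[167, 166, 169, 167, 167, 165, 156, 137, 114, 83, 75, 80, 88, 86, 84, 85, 85, 86, 90, 82, 83, 80, 81, 81, 84, 83, 85, 86, 79, 77, 76, 80, 85, 90, 102, 107, 111, 120, 116, 112, 106, 115, 127, 142, 149, 149, 149, 152, 150, 150, 150, 151, 150, 151, 151, 152, 151, 153, 149, 147, 149, 151, 147, 153, 158]
```

View pics/w21.png

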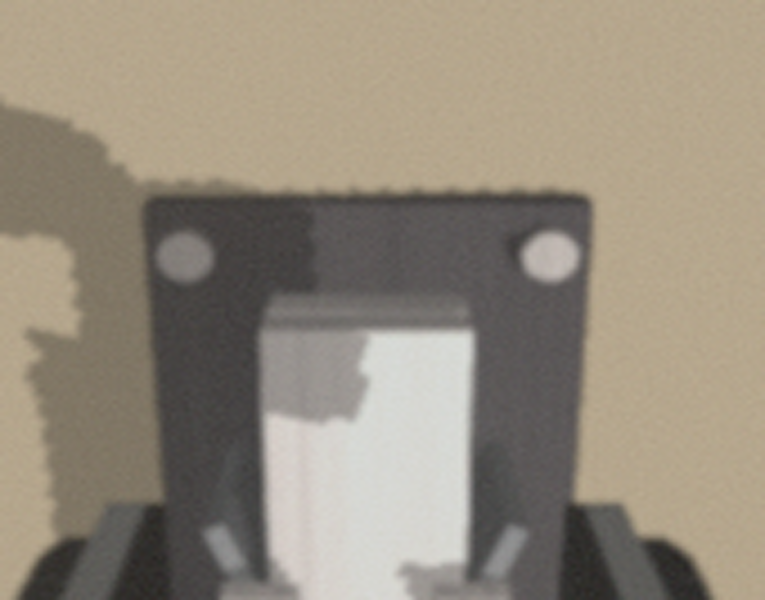

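The close view shows both tail faces flush: rows 183–192, where 183.2/187.8/192.8 are predicted for flush ends. I raise clear and check the bystanders.

carry_out(delta_pos=[[0,0,-0.03],[0,0,-0.07],[0.03,-0.05,-0.1],[0.05,-0.1,-0.1],[0.05,-0.14,-0.1],[0.05,-0.14,-0.1],[0.05,-0.14,-0.1]], spin=[0,0,0,0,0,0,0])

```text
time_s: 31.78
eef_pos: [0.5195, 0.0268, 0.2116]
eef_rot: [-0.418, 3.103, -0.012]
force: [0.8, 0.4, -0.9]
width: 0.598
```

Run:
```python
from h import *
p,d=robot.read_camera("top");cv2.imwrite("pics/t22.png",p[:,:,::-1])
print(robot.sense()["joint_vel"].round(3),robot.sense()["force"])
```

```text
[ 0.044  0.012 -0.011 -0.003  0.003 -0.001] [ 0.45970899 -0.04170759 -0.08006988]
```

View pics/t22.png

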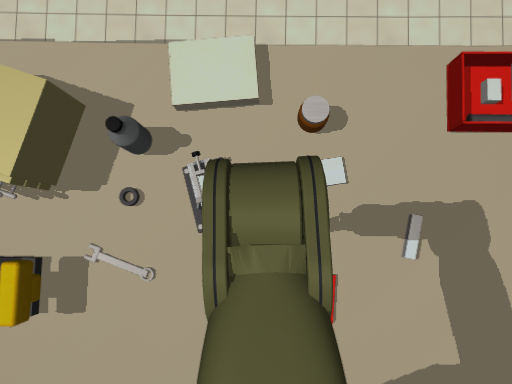

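Everything visible is where it was: wrench (118,263), collar (130,197), bottle (130,135), jar (314,114), thick_bar (413,237) and the visible part of the plate (333,172). I hand in.

```bash
python3 -c "
from plant import robot
print(robot.sign_off())"
```

```text
the job is handed in; nothing more can be done
None
```

Both blanks are in the magazine, the second on top of the first, and the job was handed in at about 32 s. I pressed each one down on the follower and started it under the lips. I then regripped it at the tail and slid it in by small steps until it stopped moving. It was pushed with about 8 N along the channel, then released.

**Last checks**
- **Upper blank:** the top face measures 80.1 mm up and level, so it sits against the lips. Its tail is 55 mm out of the mouth, the same as the first blank before it. That agrees with the stop face I saw at x ≈ 54.5 mm.
- **Lower blank:** its tail end is flush with the upper one in the close wrist view.
- **Bystanders:** the wrench, collar, bottle, jar, thick_bar and the visible part of square_plate look unmoved. In that last picture the arm hid most of the red bar, all of the pink bar and part of the square plate.

**What disagreed**
- **Wrist limit:** early on, the last joint hit its range limit and the tool tilted about 4°. I turned round and corrected it to about 0.5° before the first grasp.
- **Camera offset:** the wrist and top cameras differed by about 2 mm sideways on the magazine. I settled it by comparing the held blank and the magazine in the same top picture.

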